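Put planes and oilstones away in the locking drawer cabinet

ROBOT

A 7-joint arm with a two-finger parallel gripper is mounted at the origin on the work surface. World frame = base frame: x ahead of the robot, y to its left, z up, the work surface at z = 0. Lengths are in m, angles in rad, forces in N, time in s.
With the tool pointing down it reaches from about 0.35 to 0.9 m from the base axis. Payload 8.1 kg.
Tool frame: the origin (TCP) lies at the very end of the fingers, on their centre line; the grasp point (between the pads) lies 19 mm behind it (arm.tcp_to_grasp is the distance from the TCP to the grasp point, in m); z points along the fingers, y is the line along which they close (so a half turn about z gives the same grasp; the last joint's range is limited). The gripper opens to 92 mm and grips with 3 to 60 N. Pads are 19 mm wide; open, the fingers measure 130 mm over their backs; the gripper's body (75 mm by 190 mm) begins 47 mm behind the grasp point.
Start: joints at [-1.238, 0.434, 0.025, 1.573, -0.012, 1.134, -0.075], TCP at [0.264, 0.567, 0.227] pointing down, gripper open.
Joint ranges: [-2.62, 2.62], [-0.44, 2.09], [-1.27, 1.32], [0.08, 2.57], [-1.32, 4.46], [0.12, 2], [-2.74, 2.74]. Speed limits (rad/s): [2.22, 2.22, 3.01, 3.01, 3.14, 3.14, 3.14].

INTERFACE

Orientations are given as a rotation vector (axis times angle).
In Python, from cell import arm, optics, sensors, order gives the robot as it stands (arm), with the cameras (optics), the readings (sensors) and the job (order).
- The arm moves only by the tool pendant, called after "Emit:" as name(argument=value, ...), one argument or row to a line, values as JSON. Schema: {"type":"object","properties":{"motion":{"type":"array","items":{"type":"number"},"minItems":5,"maxItems":50},"force":{"type":"number"},"only":{"type":"string"},"quiet":{"type":"boolean"},"lines":{"type":"string"}},"required":["motion"],"additionalProperties":false}. motion is one flat list of numbers that holds 1 to 10 rows one after another, with no inner brackets; each row has 5 numbers: dx, dy, dz in parts of the range, where 1.0 means 200 mm, then a turn about the tool's z in parts of the range, where 1.0 means 2 pi rad, then the opening from 0.0 (shut) to 1.0 (fully open); each row shifts and turns the commanded pose from where the row before left it, along the tool's axes as they then stand; what a row does not reach is not made up. A row lasts 1/10 s, in which the tool goes at most 0.05 m and 0.15 rad, less where a joint would pass 70% of its speed; a pose out of reach is approached as far as the arm can. The fingers move at their own pace and stop on an object; force is the grip in N (left out, the last holds). Time passes only in rows, so rows that do not move let the fingers close. The tool returns the time, the measured TCP pose, the force, the opening and the grip force at its end. only (a regular expression) keeps the lines of the reply that match it, lines (a string "A,B") keeps lines A to B, and quiet returns only ok. A shift or turn number past 1, either way, is cut back to 1. Input that does not fit is refused with a message, and nothing moves.
- sensors.observe(): the state, without advancing time (a new reading comes with each control period).
- optics.get_image(name): name is "scene" or "top" or "wrist"; returns a dict with "image" (480x640x3 uint8, blue, green, red), "fx", "fy", "cx", "cy" (pixels), "cam_to_world" (4x4, takes a point from camera to world coordinates); the wrist camera has in their place "mount" (4x4, takes a point from camera to tool coordinates, whose origin is the TCP and whose axes are the flange's). Camera axes: x right, y down, z forward; pixel columns grow to the right and rows downward; lengths in m; the calibration is good to about 2 mm. A picture is of the moment at which its call begins: read the wrist's pose just before it. There is no depth.
- order.sign_off(): hands the job in; it is judged then, once.
The state is a dict: "clock": time; "joints": joint angles; "dq": joint speeds; "joint_efforts": joint torques, N m; "position": TCP position; "ee_rot": TCP orientation; "force": force on the tool from outside, world axes, zero at the start; "ft_torque": the same for the moment, N m; "width": opening from 0.0 (shut) to 1.0 (fully open); "gripper_force": force on a finger pad.
Only numpy, scipy, OpenCV 4.12 (cv2) and the standard library are available. Lean on these libraries where they do the work, as an engineer would, in place of code of your own. Each camera call takes 0.05 s, during which the arm holds its last target. There are 200 camera calls.

TASK

Put the block planes away in the green drawer and the oilstones in the yellow drawer, then lock the cabinet up again as you found it: both drawers fully shut, the lock bar slid back over them and the red keeper swung back to block it. The keeper holds the lock bar, the bar holds both drawers, and the cabinet lets only one drawer out at a time. Stand the planes on their soles, and leave the other things on the bench where they are.

Things in the scene. Friction and masses are not known exactly. Their poses are not given: they have to be found in the camera images.
- cabinet: Fixed dark-wood cabinet, 480 wide (y) x 236 deep x 93 mm high, on the robot's right, roughly facing it. Origin: on the bench under the middle of the plane the drawer fronts close against. -x points out of the front (drawers open that way), +y to the left facing it. Top board at z = 93 mm, reaching to x = -16 mm. Green drawer left (+y), yellow right. Lock bar and keeper lie on top.
- keeper (a joint): Red flat arm 18 wide x 95 mm long on the cabinet top, turning about point keeper_pivot; stays where left (0.06 N m). 0 rad (up to 0.08 at start): points to the cabinet's -y, tip against the bar's lug, so the bar cannot slide. Grows anticlockwise from above; 1.57 points to +x (back); stop 1.75; clear of the bar beyond 0.6. Can return to 0 only with the bar at its locked end.
- keeper_pivot (a point): The keeper's pin, fixed on the cabinet at x = 25, y = 90, z = 100 mm; its axes are the cabinet's.
- keeper_knob (a point): Centre of the brass knob on the keeper, 50 mm from the pin: an upright cylinder 22 mm across whose gripping part reaches from 12 mm below to 12 mm above this point; the arm's upper face lies 21 mm below it.
- lock_bar (a joint): Steel strip sliding along the top's front edge, with a lug and brass knob. 0 m: locked, two tabs hang 29 mm down, 3 mm in front of the drawer fronts. Grows as it slides to the cabinet's +y (left); stop at 0.040 = unlocked, tabs over the wood between and beside the drawers. Friction about 1.5 N. Slides back to 0 only if both drawers are shut.
- bar_knob (a point): Centre of the lock bar's brass knob: an upright cylinder 22 mm across from 12 mm below to 12 mm above this point; the lug lies 22 mm below it. Locked: cabinet x = 28, y = -30, z = 121 mm.
- green_drawer (a joint): Left drawer, painted green front 192 wide x 58 x 16 mm thick. 0 m shut, 0.155 m fully out, along the cabinet's -x. Friction about 1.5 N. A rod inside the cabinet blocks it (after about 6 mm) while the other drawer is more than a few mm out.
- yellow_drawer (a joint): Right drawer, yellow front, otherwise the mirror image of the green one.
- green_knob (a point): Middle of the gripping part of the green drawer's green wooden knob: a disc 32 mm across and 20 mm thick on a level axis (x), 25 mm in front of the front's outer face, 50 mm above the bench. Moves with the drawer.
- yellow_knob (a point): The same on the yellow drawer, whose knob is yellow.
- green_in (a point): Point on the green drawer's inner floor (22 mm above the bench), midway in y, 65 mm behind the front's inside: mid of what lies open (131 mm, back to the bar's edge) with the drawer fully out. Moves with it; axes as the cabinet's. Inside: 65 mm to -x (front), 129 to +x (back), 82 either way in y. Sides 34 mm high, front 50; the cabinet's top board passes 53 mm above this floor.
- yellow_in (a point): The same for the yellow drawer.
- plane1: Small block plane, dark metal with brass lever cap and brass front knob (at +x), 100 long (x) x 38 wide (y) x 40 mm high, 0.35 kg; origin in the middle of the sole, under the balance point. The full 38 mm width reaches 20 mm up all along and 34 mm up from x = -40 to +16. One or two planes are present (None if absent).
- plane2: Small block plane, dark metal with brass lever cap and brass front knob (at +x), 100 long (x) x 38 wide (y) x 40 mm high, 0.35 kg; origin in the middle of the sole, under the balance point. The full 38 mm width reaches 20 mm up all along and 34 mm up from x = -40 to +16. One or two planes are present (None if absent).
- stone1: Two-coloured sharpening (combination) oilstone, dark grey below and cream above, 95 long (x) x 40 wide (y) x 22 mm high, 0.2 kg; origin in the middle of its underside. One or two stones are present (None if absent). Either face may lie up in the drawer.
- stone2: Two-coloured sharpening (combination) oilstone, dark grey below and cream above, 95 long (x) x 40 wide (y) x 22 mm high, 0.2 kg; origin in the middle of its underside. One or two stones are present (None if absent). Either face may lie up in the drawer.
- try_square: Bystander among the tools: try square, lying, wooden stock 100 x 18 x 14 mm with a steel blade 75 mm long; overall 100 x 93 mm. Origin in the middle of its underside.
- screwdriver: Bystander among the tools: red screwdriver 125 mm long lying along its x, about 30 mm high; origin in the middle of its underside.
- mallet: Bystander to the right: wooden mallet lying, head 70 x 110 x 60 mm, handle to -x. Origin under the head.
- glue: Bystander at the back: white glue bottle, 60 mm across, 130 mm high; origin under its middle.
- tape: Bystander at the back left: blue tape roll 84 mm across, 24 mm high; origin under its middle.
- jar: Bystander: blue cup 68 mm across, 70 mm high, on the bench by the cabinet's left back; origin under its middle.

How it is judged:
On the way, in this order (a step that is already met when the one before it is completed fails the run):
1. the keeper is swung clear of the lock bar (more than 0.35 rad) (value of joint keeper above 0.35 rad), for 0.1 s.
2. the lock bar is slid to its unlocked end (more than 34 mm) (value of joint lock_bar above 0.034 m), for 0.1 s.
3. every plane lies in the green drawer on its sole and every stone in the yellow one, and both drawers are shut (within 6 mm) (x of plane1 in the frame of green_in between -0.063 and 0.125 m and y of plane1 in the frame of green_in between -0.08 and 0.08 m and z of plane1 in the frame of green_in between -0.008 and 0.03 m and angle between each of plane1, plane2's own z axis and vertical below 0.2 rad and x of plane2 in the frame of green_in between -0.063 and 0.125 m and y of plane2 in the frame of green_in between -0.08 and 0.08 m and z of plane2 in the frame of green_in between -0.008 and 0.03 m and x of stone1 in the frame of yellow_in between -0.063 and 0.125 m and y of stone1 in the frame of yellow_in between -0.08 and 0.08 m and z of stone1 in the frame of yellow_in between -0.008 and 0.03 m and x of stone2 in the frame of yellow_in between -0.063 and 0.125 m and y of stone2 in the frame of yellow_in between -0.08 and 0.08 m and z of stone2 in the frame of yellow_in between -0.008 and 0.03 m and value of joint each of green_drawer, yellow_drawer below 0.006 m), for 0.2 s.
4. the lock bar is slid back over the drawers (within 8 mm) (value of joint lock_bar below 0.008 m), for 0.1 s.
At the end, for the whole second after the job is handed in: Every plane present lies in the green drawer on its sole (tilt under 0.2 rad) and every stone in the yellow drawer, at rest; both drawers are shut within 6 mm, the lock bar is within 8 mm of its locked end, and the keeper within 0.12 rad of its closed position (all of step 3 and value of joint lock_bar below 0.008 m and value of joint keeper below 0.12 rad and linear speed of each of plane1, plane2, stone1, stone2 below 0.02 m/s); the robot touches nothing.
It fails at once if a bystander (square, screwdriver, mallet, glue, tape, cup) is moved more than 60 mm (distance of any of try_square, screwdriver, mallet, glue, tape, jar from where it was at the start of the episode above 0.06 m).
Of plane1, plane2 only 1 to 2 are there at a start; the rules pass over those that are not, and their reading is None.
Of stone1, stone2 only 1 to 2 are there at a start; the rules pass over those that are not, and their reading is None.
At some moment in a run one of plane1, plane2, stone1, stone2 may be knocked a few centimetres aside while the robot is not near it.
Once in a run the grip may slacken for a moment while it holds something.
It also fails if it takes over 210 s, if anything falls off the work surface, if the arm or the gripper's body presses on something with over 40 N, if the wrist force passes 120 N, or if a joint passes its speed limit or range.

## Working session

There is one attempt and no reset: what is moved stays moved. The work goes in short steps, Python scripts to look and compute and a tool call to move; the robot and the scene stay as the last step left them, time stands still between calls to the robot, and variables do not carry over. Pictures are saved under pics/ and viewed, at most 14 in all, crops included, and the job is handed in when it is done.

```bash
ls; mkdir -p pics; python3 - <<'E'
from cell import arm, optics, sensors, order
import cv2,numpy as np
s=sensors.observe(); print(s['clock'],s['position'],s['ee_rot'],s['width'])
for n in("top","scene"):
    d=optics.get_image(n); cv2.imwrite(f'pics/{n}0.png',d['image']); print(n,d['fx'],d['fy'],d['cx'],d['cy'],np.round(d['cam_to_world'],4).tolist())
E
```

```text
cell.py
pics
0.0 [0.26367819 0.566103   0.22594922] [-6.79244381e-01 -3.06707585e+00  2.40182968e-03] 1.000074342863982
top 497.73412827050333 497.73412827050333 324.219664077015 242.02604854491418 [[-0.0245, -0.9928, 0.1174, 0.4149], [-0.9994, 0.027, 0.0194, -0.0688], [-0.0224, -0.1169, -0.9929, 1.405], [0.0, 0.0, 0.0, 1.0]]
scene 475.20306359251833 475.20306359251833 319.4403259695832 240.5927748106853 [[-0.8932, 0.3484, -0.2843, 0.8856], [0.4496, 0.7026, -0.5516, 0.5455], [0.0075, -0.6205, -0.7842, 0.964], [0.0, 0.0, 0.0, 1.0]]
```

View pics/top0.png

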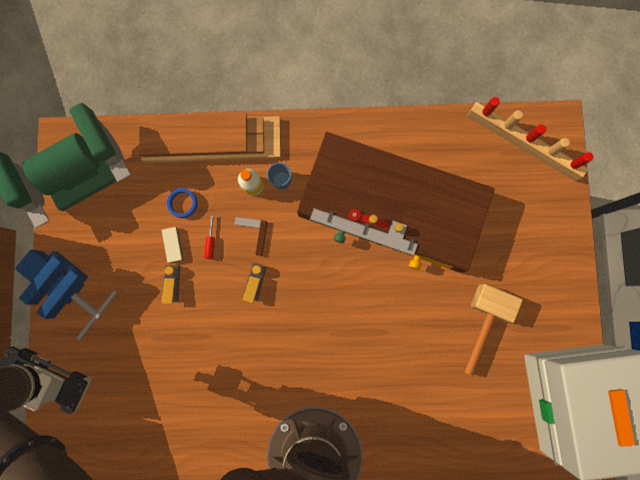

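View pics/scene0.png

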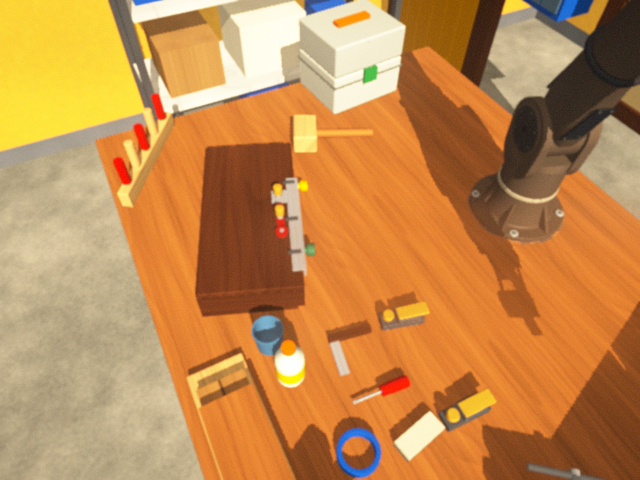

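```bash
cat > h.py <<'E'
from cell import arm, optics, sensors, order
import cv2,numpy as np
from scipy.spatial.transform import Rotation as R
def cam(d):
    if 'cam_to_world' in d: return np.array(d['cam_to_world'])
    T=np.eye(4); T[:3,:3]=R.from_rotvec(d['s']['ee_rot']).as_matrix(); T[:3,3]=d['s']['position']
    return T@np.array(d['mount'])
def grab(n,save=None):
    s=sensors.observe(); d=optics.get_image(n); d['s']=s
    if save: cv2.imwrite(f'pics/{save}.png',d['image'])
    return d
def ray(d,p,z):
    T=cam(d); v=T[:3,:3]@np.array([(p[0]-d['cx'])/d['fx'],(p[1]-d['cy'])/d['fy'],1]); o=T[:3,3]
    return o+v*(z-o[2])/v[2]
def proj(d,P):
    T=np.linalg.inv(cam(d)); q=T[:3,:3]@np.array(P)+T[:3,3]
    return np.array([d['fx']*q[0]/q[2]+d['cx'],d['fy']*q[1]/q[2]+d['cy']])
def blobs(d,lo,hi,amin=15,roi=None):
    hsv=cv2.cvtColor(d['image'],cv2.COLOR_BGR2HSV); m=cv2.inRange(hsv,np.array(lo),np.array(hi))
    if roi: k=np.zeros_like(m); k[roi[1]:roi[3],roi[0]:roi[2]]=1; m=m*k
    cs,_=cv2.findContours(m,cv2.RETR_EXTERNAL,cv2.CHAIN_APPROX_NONE)
    out=[]
    for c in cs:
        if cv2.contourArea(c)>=amin: out.append((cv2.contourArea(c),cv2.minAreaRect(c),c))
    return sorted(out,key=lambda t:-t[0])
E
python3 - <<'E'
from h import *
d=grab("top")
def show(n,lo,hi,z,roi,amin=12):
    for a,r,c in blobs(d,lo,hi,amin,roi)[:4]:
        b=cv2.boxPoints(r); print(n,a,np.round(r[0],1),'size',np.round(r[1],1),'world',np.round(ray(d,r[0],z),4)[:2], 'box',[np.round(ray(d,p,z)[:2],3).tolist() for p in b] if a>150 else '')
show('green',(60,80,30),(90,255,255),.05,(320,220,360,255))
show('yellow',(22,150,120),(32,255,255),.05,(390,240,440,275))
show('red',(0,200,80),(6,255,255),.10,(340,200,400,235))
show('red2',(172,200,80),(180,255,255),.10,(340,200,400,235))
show('brass',(14,120,120),(28,255,255),.133,(340,200,415,245))
show('cab',(0,40,10),(12,220,75),.093,(290,120,500,280),2000)
show('cream',(15,10,150),(35,110,255),.022,(150,215,200,270))
show('planebrass',(15,120,90),(30,255,255),.04,(150,255,280,310))
c=d['image'][120:290,280:510]; cv2.imwrite('pics/c1.png',cv2.resize(c,None,fx=3.4,fy=3.4,interpolation=cv2.INTER_CUBIC))
E
```

```text
green 29.0 [337.9 235.2] size [ 6.  10.3] world [ 0.5929 -0.0804] box 
red 155.0 [359.4 215.4] size [21.6 11.5] world [ 0.6376 -0.1382] box [[0.628, -0.107], [0.659, -0.113], [0.647, -0.169], [0.617, -0.163]]
red 67.5 [381.7 223.5] size [14.6  6.8] world [ 0.6143 -0.1964] box 
brass 48.0 [399. 227.] size [8. 8.] world [ 0.599  -0.2374] box 
brass 48.0 [373. 218.] size [8. 8.] world [ 0.6243 -0.1714] box 
cream 435.5 [171.2 244.4] size [33.9 14.3] world [0.5835 0.3892] box [[0.628, 0.418], [0.634, 0.378], [0.539, 0.36], [0.533, 0.4]]
planebrass 263.5 [250.5 288.9] size [11.7 26.4] world [0.4525 0.163 ] box [[0.423, 0.189], [0.492, 0.168], [0.482, 0.137], [0.414, 0.158]]
planebrass 259.0 [167.4 290.5] size [11.4 25.9] world [0.4538 0.3924] box [[0.42, 0.411], [0.491, 0.405], [0.487, 0.374], [0.417, 0.379]]
planebrass 65.0 [256.  269.5] size [9.2 9.2] world [0.5053 0.1475] box 
planebrass 62.0 [169. 270.] size [8.9 8.9] world [0.5101 0.3887] box
```

View pics/c1.png

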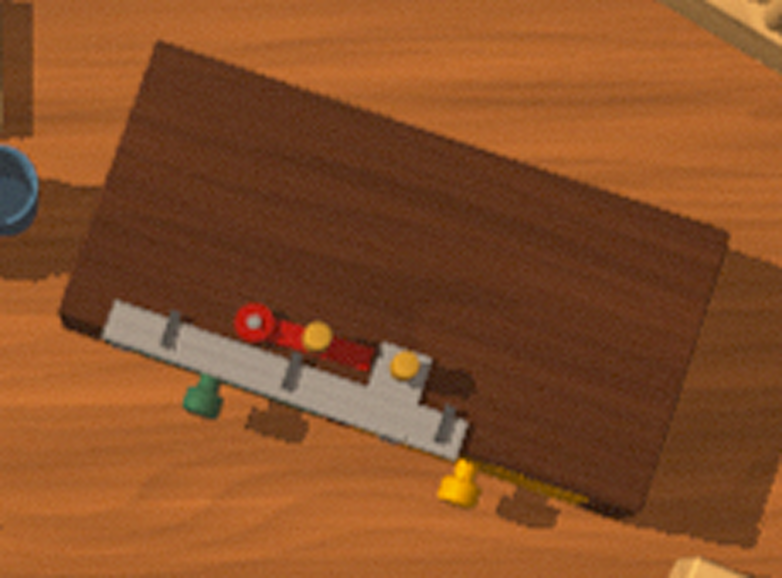

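```bash
python3 - <<'E'
from h import *
d=grab("top")
bl,br,fr,fl=[ray(d,p,.093)[:2] for p in [(326.2,132.4),(494.1,188.5),(467.4,271.8),(298.2,213.5)]]
for a,b in((bl,br),(fl,fr)): v=b-a; print('yaw',np.arctan2(v[0],-v[1]),np.linalg.norm(v))
for a,b in((fl,bl),(fr,br)): v=b-a; print('yawx',np.arctan2(v[1],v[0]),np.linalg.norm(v))
th=-.34
for th in(-.33,-.345,-.36):
    u=np.array([np.cos(th),np.sin(th)]); w=np.array([-u[1],u[0]])
    bar=np.array([.599,-.2374]); kk=np.array([.6243,-.1714]); O=bar-28e-3*u+.030*w
    print(th,'O',O)
    for n,p in dict(bl=bl,br=br,fr=fr,fl=fl,kk=kk,gk=ray(d,(280+203/3.4,120+397/3.4),.05)[:2],yk=ray(d,(280+459/3.4,120+488/3.4),.05)[:2],piv=ray(d,(280+254/3.4,120+322/3.4),.106)[:2]).items(): print(n,np.round([(p-O)@u,(p-O)@w],4),end=' ')
    print()
E
```

```text
yaw -0.36404959313893953 0.47506245981835776
yaw -0.3630109705200172 0.47151864804192833
yawx -0.3481493025008265 0.2359993184604526
yawx -0.3631652984959291 0.23547984872937797
-0.33 O [ 0.58223211 -0.19994552]
bl [0.2261 0.2297] br [ 0.2099 -0.2451] fr [-0.0254 -0.2373] fl [-0.0098  0.234 ] kk [0.0305 0.0406] gk [-0.0313  0.1106] yk [-0.0404 -0.1063] piv [0.0296 0.0886] 
-0.345 O [ 0.58279579 -0.19969823]
bl [0.2222 0.2326] br [ 0.2132 -0.2423] fr [-0.0223 -0.2381] fl [-0.0138  0.2334] kk [0.0295 0.0407] gk [-0.0334  0.1097] yk [-0.0392 -0.1073] piv [0.0278 0.0886] 
-0.36 O [ 0.58336312 -0.19945942]
bl [0.2182 0.2355] br [ 0.2163 -0.2395] fr [-0.0192 -0.2388] fl [-0.0177  0.2327] kk [0.0284 0.0407] gk [-0.0355  0.1088] yk [-0.0381 -0.1083] piv [0.026  0.0886]
```

```bash
cat > go.py <<'E'
# usage: go.py w|c X Y Z yaw   (yaw = angle of closing axis from frame's y axis, rad, tool down)
import sys
from h import *
TH=-.362; O=np.array([.5835,-.1994])
f=sys.argv[1]; X,Y,Z,ya=map(float,sys.argv[2:6])
if f=='c':
    c,s_=np.cos(TH),np.sin(TH); X,Y=O+[c*X-s_*Y,s_*X+c*Y]; ya+=TH
s=sensors.observe(); M=R.from_rotvec(s['ee_rot']).as_matrix()
cur=np.arctan2(-M[0,1],M[1,1])
t=(cur-ya+np.pi/2)%np.pi-np.pi/2   # turn about tool z (down)
M2=M@R.from_rotvec([0,0,t]).as_matrix()
print('world',np.round([X,Y,Z],4),'turn %.3f'%t,'then tool d',np.round(M2.T@(np.array([X,Y,Z])-s['position']),4),'j7 %.2f'%s['joints'][6],'tilt %.3f'%np.arccos(-M[2,2]))
E
python3 go.py c .027 .0405 .20 0
```

```text
world [ 0.6231 -0.1711  0.2   ] turn -0.074 then tool d [-0.5972 -0.5623  0.0268] j7 -0.08 tilt 0.001
```

The manual's scale: shifts go in shares of 200 mm and turns go in shares of 2 pi rad. Converting my numbers, -0.03 m is -0.15, -0.028 m is -0.14, -0.074 rad is -0.0118.

Emit:
pendant(
  motion=[0,0,0,-0.0118,1,-0.15,-0.14,0,0,1,-0.15,-0.14,0,0,1,-0.15,-0.14,0,0,1,-0.15,-0.14,0,0,1,-0.15,-0.14,0,0,1,-0.15,-0.14,0,0,1,-0.15,-0.14,0,0,1,-0.15,-0.14,0,0,0.43,-0.15,-0.14,0,0,0.43],
  force=20,
)

```text
clock: 1.2
position: [0.4276, 0.2337, 0.2268]
ee_rot: [0.565, 3.09, 0.0]
force: [1.8, 0.5, 0.9]
width: 0.877
gripper_force: 0.0
```

Emit:
pendant(
  motion=[-0.15,-0.14,0,0,0.43,-0.15,-0.14,0,0,0.43,-0.15,-0.14,0,0,0.43,-0.15,-0.14,0,0,0.43,-0.15,-0.14,0,0,0.43,-0.15,-0.14,0,0,0.43,-0.15,-0.14,0,0,0.43,-0.15,-0.14,0,0,0.43,0,0,0,0,0.43,0,0,0,0,0.43],
)

```text
clock: 2.2
position: [0.5722, -0.0602, 0.2264]
ee_rot: [-0.569, -3.089, 0.0]
force: [0.0, -0.0, 0.4]
width: 0.431
gripper_force: 0.0
```

```bash
python3 go.py c .027 .0405 .20 0
```

```text
world [ 0.6231 -0.1711  0.2   ] turn -0.002 then tool d [-0.0869 -0.0857  0.0263] j7 1.34 tilt 0.001
```

Scaled: -0.022 m is -0.11, -0.0215 m is -0.1075.

Emit:
pendant(
  motion=[-0.11,-0.1075,0.03,0,0.43,-0.11,-0.1075,0.035,0,0.43,-0.11,-0.1075,0.035,0,0.43,-0.105,-0.106,0.03,0,0.43,0,0,0,0,0.43,0,0,0,0,0.43],
)

```text
clock: 2.8
position: [0.6231, -0.1689, 0.2002]
ee_rot: [-0.564, -3.089, -0.001]
force: [1.0, 1.0, 0.2]
width: 0.434
gripper_force: 0.0
```

```bash
python3 go.py c .027 .0405 .11 0;python3 - <<'E'
from h import *
d=grab('wrist','w1')
for P in [(.6231,-.1711,.133),(.599,-.2374,.133)]: print(proj(d,P))
for a,r,c in blobs(d,(14,120,120),(28,255,255),60)[:5]: print(a,r[0],r[1],ray(d,r[0],.133))
E
```

```text
world [ 0.6231 -0.1711  0.11  ] turn 0.001 then tool d [-0.0009 -0.0021  0.0902] j7 1.55 tilt 0.001
[316.79980705 261.17752364]
[201.90000108 262.58714273]
3051.0 (372.5, 400.0) (405.0, 12.0) [ 0.72954425 -0.17098979  0.133     ]
2338.0 (73.6322021484375, 156.9372100830078) (49.501861572265625, 149.00521850585938) [ 0.51573747 -0.27850925  0.133     ]
1184.0 (206.50001525878906, 259.0) (34.64822769165039, 43.133514404296875) [ 0.59790267 -0.23377041  0.133     ]
1072.0 (317.058837890625, 257.76470947265625) (34.440059661865234, 39.775840759277344) [ 0.62110622 -0.17017076  0.133     ]
609.0 (221.828125, 345.94549560546875) (16.098875045776367, 66.39334106445312) [ 0.65554917 -0.24989811  0.133     ]
```

View pics/w1.png

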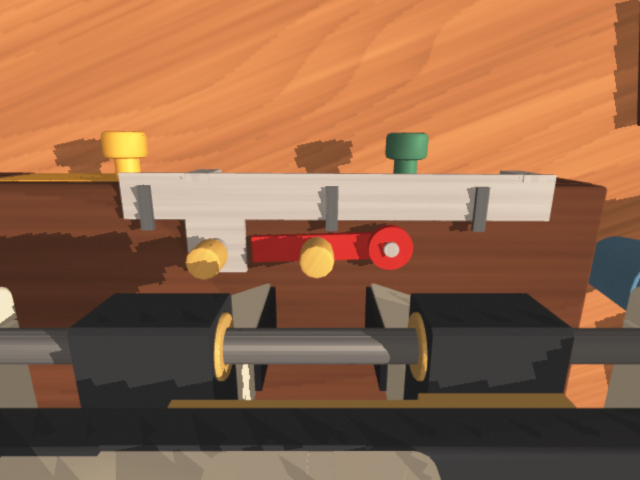

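Scaled: 0.03 m is 0.15, -0.002 m is -0.01.

Emit:
pendant(
  motion=[-0.0025,-0.01,0.15,0,0.43,0,0,0.15,0,0.43,0,0,0.14,0,0.43,0,0,0,0,0.43,0,0,0,0,0.1,0,0,0,0,0.1,0,0,0,0,0.1,0,0,0,0,0.1],
  force=15,
)

```text
clock: 3.65
position: [0.6242, -0.1721, 0.1145]
ee_rot: [0.564, 3.088, 0.001]
force: [-0.4, 0.9, 7.1]
width: 0.236
gripper_force: 15.0
```

```bash
python3 go.py c .0722 .0735 .112 0; python3 - <<'E'
from h import *
d=grab('wrist')
TH=-.362; O=np.array([.5835,-.1994]); u=np.array([np.cos(TH),np.sin(TH)]); w=np.array([-u[1],u[0]])
for n,lo,hi in(('g',(60,80,30),(90,255,255)),('y',(22,150,120),(32,255,255))):
  for a,r,c in blobs(d,lo,hi,60)[:4]:
    p=ray(d,r[0],.06)[:2]-O; print(n,a,r[0],r[1],p@u,p@w)
E
```

```text
world [ 0.6771 -0.1562  0.112 ] turn 0.000 then tool d [-0.0438  0.0335  0.0026] j7 1.58 tilt 0.003
g 2519.5 (445.0, 155.5) (57.0, 58.0) -0.034398249900842136 0.1069896742964541
y 1305.5 (55.5, 143.0) (34.0, 43.0) -0.04086963793591497 -0.10081843301714812
y 345.0 (60.5, 173.0) (20.0, 25.0) -0.025106082997364613 -0.10104081196652379
```

Scaled: 0.0136 m is 0.068, -0.008 m is -0.04.

Emit:
pendant(
  motion=[0,0,-0.015,0,0.1,-0.04,0.0075,0,0,0.1,-0.04,0.0115,0,0,0.1,-0.0325,0.0185,0,0,0.1,-0.031,0.021,0,0,0.1,-0.025,0.0275,0,0,0.1,-0.0245,0.0285,0,0,0.1,-0.03,0.068,0,0,0.1,0,0.025,0,0,0.1,0,0,0,0,0.1],
)

```text
clock: 4.7
position: [0.6843, -0.1558, 0.1175]
ee_rot: [0.568, 3.078, -0.011]
force: [14.8, -15.8, -10.0]
width: 0.234
gripper_force: 15.0
```

Emit:
pendant(
  motion=[0,0,0,0,0.45,0,0,0,0,0.45,0,0,-0.15,0,0.45,0,0,-0.15,0,0.45,0,0,0,0,0.43],
)

```text
clock: 5.2
position: [0.6819, -0.1494, 0.1806]
ee_rot: [0.563, 3.084, 0.001]
force: [0.0, -0.4, 0.4]
width: 0.437
gripper_force: 0.0
```

```bash
python3 go.py c .028 -.029 .18 0; python3 - <<'E'
from h import *
d=grab('wrist','w2')
for a,r,c in blobs(d,(14,120,120),(28,255,255),60)[:6]: print(a,r[0],r[1],ray(d,r[0],.133))
E
```

```text
world [ 0.5994 -0.2364  0.18  ] turn 0.001 then tool d [ 4.630e-02 -1.106e-01  1.000e-04] j7 1.51 tilt 0.007
4211.5 (485.39654541015625, 50.24139404296875) (23.026222229003906, 238.98989868164062) [ 0.60489191 -0.03478359  0.133     ]
3773.5 (107.28651428222656, 47.141178131103516) (50.193336486816406, 218.5152130126953) [ 0.53906921 -0.20501502  0.133     ]
3291.5 (372.5171813964844, 399.5160827636719) (407.0011901855469, 13.9704008102417) [ 0.77389153 -0.14916249  0.133     ]
1806.5 (118.14999389648438, 185.45001220703125) (41.42583465576172, 55.02362823486328) [ 0.59968797 -0.23260532  0.133     ]
1287.5 (311.5, 264.5) (43.0, 37.0) [ 0.67720206 -0.1527641   0.133     ]
957.0 (589.3246459960938, 96.55657196044922) (17.714059829711914, 103.49063873291016) [0.6437404  0.00858947 0.133     ]
```

View pics/w2.png

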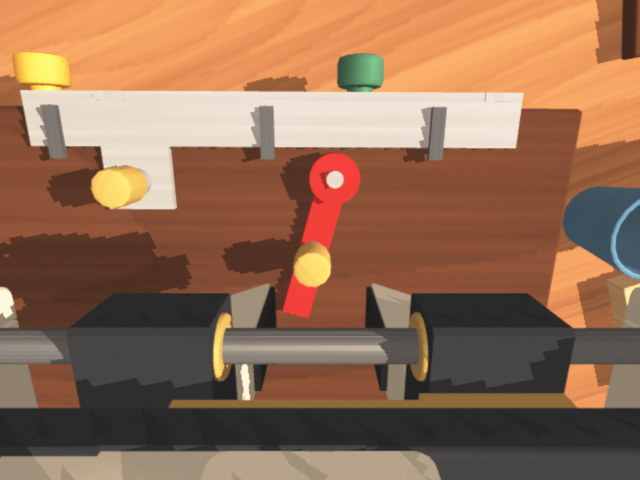

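Scaled: -0.037 m is -0.185, -0.0366 m is -0.183.

Emit:
pendant(
  motion=[0.0775,-0.185,0,0,0.43,0.0775,-0.185,0,0,0.43,0.0765,-0.183,0,0,0.43,0,0,0,0,0.43,0,0,0.1,0,0.43,0,0,0.125,0,0.43,0,0,0.095,0,0.43,0,0,0,0,0.43,0,0,0,0,0.1,0,0,0,0,0.1],
)

```text
clock: 6.25
position: [0.5978, -0.2362, 0.1127]
ee_rot: [0.565, 3.089, -0.0]
force: [-0.2, 0.1, 0.0]
width: 0.301
gripper_force: 0.0
```

Emit:
pendant(
  motion=[0,0,0,0,0.1,0,0.05,0,0,0.1,0,0.05,0,0,0.1,0,0.05,0,0,0.1,0,0.04,0,0,0.1,0,0.025,0,0,0.1,0,0,0,0,0.1,0,0,0,0,0.1],
)

```text
clock: 7.05
position: [0.612, -0.1993, 0.1128]
ee_rot: [0.569, 3.088, -0.007]
force: [-2.9, -10.8, 5.8]
width: 0.236
gripper_force: 15.0
```

```bash
python3 go.py c .028 .011 .115 0
```

```text
world [ 0.6136 -0.199   0.115 ] turn -0.002 then tool d [-0.0014  0.0008 -0.0022] j7 1.62 tilt 0.005
```

Scaled: -0.03 m is -0.15.

Emit:
pendant(
  motion=[0,0,0,0,0.43,0,0,0,0,0.43,0,0,-0.15,0,0.43,0,0,-0.15,0,0.65,0,0,0,0,0.65],
)

```text
clock: 7.55
position: [0.6148, -0.195, 0.1756]
ee_rot: [0.562, 3.085, 0.001]
force: [1.1, -0.3, 0.9]
width: 0.553
gripper_force: 0.0
```

```bash
python3 go.py c -.041 .1085 .17 0; python3 - <<'E'
from h import *
d=grab('wrist')
TH=-.362; O=np.array([.5835,-.1994]); u=np.array([np.cos(TH),np.sin(TH)]); w=np.array([-u[1],u[0]])
for n,lo,hi,z in(('g',(60,80,30),(90,255,255),.06),('b',(14,120,120),(28,255,255),.133)):
  for a,r,c in blobs(d,lo,hi,60)[:8]:
    p=ray(d,r[0],z)[:2]-O; print(n,a,r[0],r[1],p@u,p@w)
E
```

```text
world [ 0.5836 -0.0834  0.17  ] turn 0.002 then tool d [0.0687 0.0933 0.0054] j7 1.60 tilt 0.006
g 1468.5 (452.51171875, 150.813232421875) (44.91236877441406, 43.97669219970703) -0.03496534231969607 0.10628288906212274
b 3553.0 (104.0, 154.0) (56.0, 208.0) -0.03616204044799085 -0.09413275013734931
b 3190.0 (401.5, 400.0) (12.0, 405.0) 0.10992310969028382 0.06495887295636887
b 1354.0 (311.6647033691406, 269.2588195800781) (37.8543701171875, 45.55540084838867) 0.02546531756010285 0.010551625574541382
b 700.5 (195.67999267578125, 345.739990234375) (19.940412521362305, 67.17515563964844) 0.07279889469203431 -0.057308964679270415
b 303.0 (448.7574157714844, 346.9555358886719) (64.08843231201172, 10.547015190124512) 0.07347932116569404 0.09041687636605478
```

Scaled: 0.045 m is 0.225, 0.0233 m is 0.1165.

Emit:
pendant(
  motion=[0.086,0.1165,0,0,0.65,0.086,0.1165,0,0,0.65,0.086,0.1165,0,0,0.65,0.0855,0.1145,0,0,0.65,0,0,0,0,0.65,0,0,0.225,0,0.65,0,0,0.225,0,0.65,0,0,0.15,0,0.65,0,0,0.0675,0,0.65,0,0,0,0,0.65],
)

```text
clock: 8.6
position: [0.5798, -0.0846, 0.0365]
ee_rot: [-0.565, -3.087, 0.001]
force: [-0.2, 0.5, 0.4]
width: 0.651
gripper_force: 0.0
```

```bash
python3 go.py c -.041 .1085 .04 0
```

```text
world [ 0.5836 -0.0834  0.04  ] turn 0.000 then tool d [-0.0031  0.0025 -0.0035] j7 1.48 tilt 0.003
```

Emit:
pendant(
  motion=[0,0,0,0,0.2,0,0,0,0,0.2,0,0,0,0,0.2,0,0,0,0,0.2,0,0,0,0,0.2],
  force=30,
)

```text
clock: 9.1
position: [0.5825, -0.0827, 0.0394]
ee_rot: [0.562, 3.088, 0.004]
force: [1.7, 5.9, 3.2]
width: 0.34
gripper_force: 30.0
```

```bash
python3 go.py c -.196 .1085 .04 0
```

```text
world [ 0.4386 -0.0285  0.04  ] turn 0.002 then tool d [ 0.1537 -0.0003 -0.001 ] j7 1.48 tilt 0.004
```

Scaled: 0.02 m is 0.1, 0.018 m is 0.09.

Emit:
pendant(
  motion=[0.05,0,0,0,0.2,0.1,0,0,0,0.2,0.1,0,0,0,0.2,0.1,0,0,0,0.2,0.1,0,0,0,0.2,0.1,0,0,0,0.2,0.1,0,0,0,0.2,0.09,0,0,0,0.2,0.04,0,0,0,0.2,0,0,0,0,0.2],
)

```text
clock: 10.1
position: [0.4378, -0.0272, 0.0394]
ee_rot: [0.56, 3.085, 0.005]
force: [6.9, 10.0, -4.2]
width: 0.34
gripper_force: 30.0
```

```bash
python3 go.py c -.196 .1085 .04 0
```

```text
world [ 0.4386 -0.0285  0.04  ] turn 0.003 then tool d [-0.0013 -0.0009 -0.0006] j7 1.38 tilt 0.007
```

Scaled: -0.04 m is -0.2.

Emit:
pendant(
  motion=[0,0,0,0,0.65,0,0,0,0,0.65,0,0,-0.2,0,0.65,0,0,-0.2,0,0.75,0,0,-0.2,0,0.75,0,0,-0.2,0,0.75,0,0,0,0,0.75],
)

```text
clock: 10.8
position: [0.4376, -0.0301, 0.203]
ee_rot: [0.565, 3.082, 0.004]
force: [0.9, 0.7, -0.6]
width: 0.747
gripper_force: 0.0
```

```bash
python3 go.py w .4708 .1577 .2 -.286
```

```text
world [0.4708 0.1577 0.2   ] turn -0.077 then tool d [0.0211 0.1895 0.0035] j7 1.24 tilt 0.008
```

Scaled: 0.032 m is 0.16, 0.0295 m is 0.1475, -0.077 rad is -0.0123.

Emit:
pendant(
  motion=[0,0,0,-0.0123,0.75,0.0175,0.16,0,0,0.75,0.0175,0.16,0,0,0.75,0.0175,0.16,0,0,0.75,0.0175,0.16,0,0,0.75,0.0175,0.16,0,0,0.75,0.0175,0.1475,0,0,0.75,0,0,0,0,0.75,0,0,0,0,0.75],
)

```text
clock: 11.7
position: [0.4677, 0.1579, 0.1977]
ee_rot: [-0.445, -3.109, 0.002]
force: [-0.1, -1.4, -0.2]
width: 0.745
gripper_force: 0.0
```

```bash
python3 - <<'E'
from h import *
d=grab('wrist','w3'); t=grab('top')
for a,r,c in blobs(d,(14,120,90),(30,255,255),150)[:6]: print(a,np.round(r[0]),np.round(r[1]),r[2],ray(d,r[0],.04))
for a,r,c in blobs(t,(15,120,90),(30,255,255),30,(150,255,280,310)): print('top',np.round(ray(t,r[0],.04),4)[:2])
for a,r,c in blobs(t,(15,10,150),(35,110,255),100,(150,215,200,270)): print('stone',np.round(ray(t,r[0],.022),4)[:2])
for P in [(.4708,.1577,.04)]: print(proj(d,P))
E
python3 go.py w .4708 .1577 .2 -.286
```

```text
3568.0 [604. 126.] [97. 43.] 90.0 [0.45261009 0.39252357 0.04      ]
3258.0 [441. 400.] [ 12. 396.] 89.85530853271484 [0.6631406 0.2207729 0.04     ]
2875.5 [320. 206.] [81. 37.] 90.0 [0.45049505 0.16296033 0.04      ]
962.0 [156. 346.] [27. 68.] 4.39870548248291 [ 0.53338962 -0.01818049  0.04      ]
932.5 [602. 196.] [31. 38.] 90.0 [0.50793195 0.38632009 0.04      ]
873.5 [484. 347.] [68. 26.] 84.42780303955078 [0.61764442 0.27014506 0.04      ]
top [0.4429 0.4051]
stone [0.595  0.3914]
[321.26551465 230.2247289 ]
world [0.4708 0.1577 0.2   ] turn -0.000 then tool d [-0.0026  0.0018 -0.002 ] j7 0.93 tilt 0.001
```

View pics/w3.png

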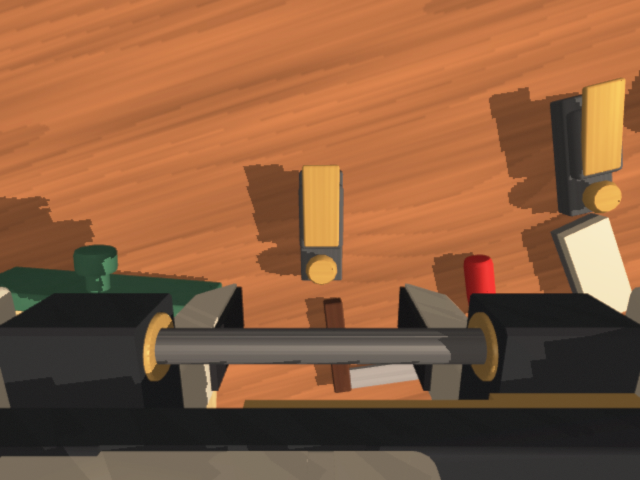

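Scaled: 0.045 m is 0.225, 0.035 m is 0.175.

Emit:
pendant(
  motion=[-0.0025,0.004,0.225,0,0.75,0,0,0.225,0,0.75,0,0,0.225,0,0.75,0,0,0.175,0,0.75,0,0,0.1,0,0.75,0,0,0,0,0.75,0,0,0,0,0.3,0,0,0,0,0.3,0,0,0,0,0.3,0,0,0,0,0.3],
  force=35,
)

```text
clock: 12.8
position: [0.4694, 0.1591, 0.0093]
ee_rot: [0.446, 3.108, 0.002]
force: [-0.6, -0.4, 0.7]
width: 0.451
gripper_force: 0.0
```

Emit:
pendant(
  motion=[0,0,0,0,0.3,0,0,-0.1,0,0.3,0,0,-0.2,0,0.3,0,0,-0.2,0,0.3,0,0,-0.2,0,0.3,0,0,0,0,0.3],
)

```text
clock: 13.4
position: [0.4714, 0.1598, 0.1529]
ee_rot: [0.445, 3.103, 0.008]
force: [1.6, 0.3, -3.8]
width: 0.414
gripper_force: 35.0
```

```bash
python3 go.py c -.092 .144 .12 0
```

```text
world [ 0.5485 -0.0322  0.12  ] turn 0.077 then tool d [-0.1399 -0.1525  0.0328] j7 0.95 tilt 0.008
```

Scaled: -0.0254 m is -0.127, -0.0233 m is -0.1165, 0.077 rad is 0.0123.

Emit:
pendant(
  motion=[0,0,0,0.0123,0.3,-0.1165,-0.127,0,0,0.3,-0.1165,-0.127,0,0,0.3,-0.1165,-0.127,0,0,0.3,-0.1165,-0.127,0,0,0.3,-0.1165,-0.127,0,0,0.3,-0.1165,-0.127,0,0,0.3,0,0,0,0,0.3,0,0,0,0,0.3],
)

```text
clock: 14.3
position: [0.5447, -0.034, 0.147]
ee_rot: [-0.568, -3.088, 0.001]
force: [-0.1, 0.7, -4.6]
width: 0.41
gripper_force: 35.0
```

```bash
python3 go.py c -.092 .144 .027 0;python3 - <<'E'
from h import *
d=grab('wrist','w4')
E
```

```text
world [ 0.5485 -0.0322  0.027 ] turn -0.002 then tool d [-0.0031  0.0032  0.12  ] j7 1.33 tilt 0.002
```

View pics/w4.png

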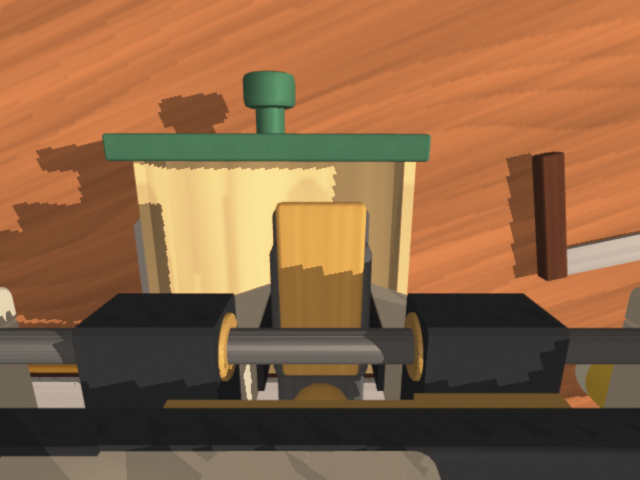

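Scaled: 0.03 m is 0.15, 0.015 m is 0.075.

Emit:
pendant(
  motion=[-0.015,0,0.15,0,0.3,0,0,0.15,0,0.3,0,0,0.15,0,0.3,0,0,0.075,0,0.3,0,0,0.045,0,0.3,0,0,0,0,0.3,0,0,0,0,0.3],
)

```text
clock: 15.05
position: [0.5483, -0.0331, 0.0343]
ee_rot: [-0.563, -3.091, -0.001]
force: [-0.7, 0.2, -5.2]
width: 0.413
gripper_force: 35.0
```

```bash
python3 go.py c -.092 .141 .031 0
```

```text
world [ 0.5474 -0.035   0.031 ] turn 0.002 then tool d [ 0.0002 -0.0021  0.0033] j7 1.39 tilt 0.001
```

Scaled: 0.002 m is 0.01.

Emit:
pendant(
  motion=[0,0,0.01,0,0.3,0,0,0.01,0,0.3,0,0,0,0,0.3],
)

```text
clock: 15.35
position: [0.5527, -0.0347, 0.0339]
ee_rot: [0.563, 3.082, 0.002]
force: [0.3, -2.6, 28.7]
width: 0.412
gripper_force: 35.0
```

Emit:
pendant(
  motion=[0,0,0,0,0.5,0,0,0,0,0.5,0,0,-0.15,0,0.5,0,0,-0.2,0,0.5,0,0,-0.2,0,0.75,0,0,-0.2,0,0.75,0,0,0,0,0.75],
)

```text
clock: 16.05
position: [0.5513, -0.0341, 0.1853]
ee_rot: [0.563, 3.082, 0.004]
force: [0.4, -0.3, -0.5]
width: 0.709
gripper_force: 0.0
```

```bash
python3 - <<'E'
from h import *
t=grab('top','t2')
for a,r,c in blobs(t,(15,120,90),(30,255,255),30,(130,240,280,320)): print('top',a,np.round(ray(t,r[0],.04),4)[:2],r[2])
for a,r,c in blobs(t,(15,10,150),(35,110,255),100,(150,215,200,270)): print('stone',a,np.round(ray(t,r[0],.022),4)[:2],r[1:])
cv2.imwrite('pics/t2c.png',cv2.resize(t['image'][180:320,130:430],None,fx=2.6,fy=2.6))
E
python3 go.py w .474 .390 .2 -.066
```

```text
top 263.0 [0.4539 0.3925] 5.710592269897461
top 66.0 [0.5101 0.3873] 0.0
stone 439.5 [0.5835 0.3893] ((33.89879608154297, 14.400279998779297), 79.69515228271484)
world [0.474 0.39  0.2  ] turn -0.295 then tool d [ 0.1036  0.4179 -0.0174] j7 1.32 tilt 0.005
```

View pics/t2c.png

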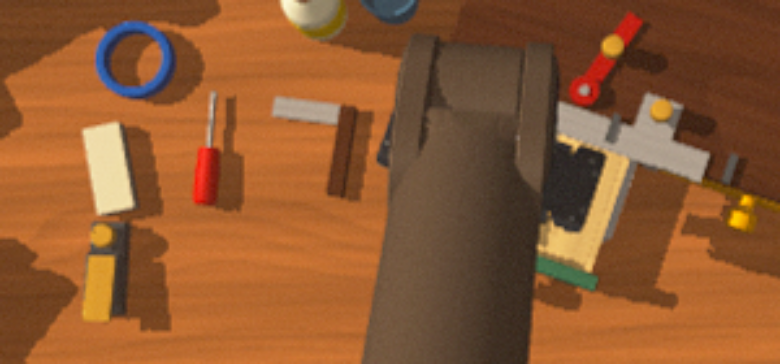

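Scaled: 0.035 m is 0.175, -0.01 m is -0.05, -0.15 rad is -0.0239.

Emit:
pendant(
  motion=[0,0,-0.05,-0.0239,0.75,0,0,0,-0.0231,0.75,0.0435,0.175,0,0,0.75,0.0435,0.175,0,0,0.75,0.0435,0.175,0,0,0.75,0.0435,0.175,0,0,0.75,0.0435,0.175,0,0,0.75,0.0435,0.175,0,0,0.75,0.0435,0.175,0,0,0.75,0.0435,0.175,0,0,0.75],
)

```text
clock: 17.1
position: [0.4961, 0.2511, 0.1887]
ee_rot: [-0.104, -3.138, 0.002]
force: [1.1, -0.1, -0.1]
width: 0.75
gripper_force: 0.0
```

Emit:
pendant(
  motion=[0.0435,0.175,0,0,0.75,0.0435,0.175,0,0,0.75,0.0435,0.175,0,0,0.75,0.0425,0.165,0,0,0.75,0,0,0,0,0.75,0,0,0,0,0.75],
)

```text
clock: 17.7
position: [0.471, 0.3901, 0.1884]
ee_rot: [-0.101, -3.138, 0.003]
force: [0.5, -0.7, -0.5]
width: 0.75
gripper_force: 0.0
```

```bash
python3 go.py w .472 .3905 .2 -.066; python3 - <<'E'
from h import *
d=grab('wrist')
for a,r,c in blobs(d,(14,120,90),(30,255,255),150)[:6]: print(a,np.round(r[0]),np.round(r[1]),r[2],ray(d,r[0],.04))
E
```

```text
world [0.472  0.3905 0.2   ] turn 0.001 then tool d [-0.0009  0.0005 -0.0116] j7 0.79 tilt 0.003
3654.5 [441. 400.] [ 13. 396.] 90.0 [0.64057456 0.49088452 0.04      ]
3045.5 [322. 206.] [83. 39.] 90.0 [0.45224826 0.39202064 0.04      ]
916.5 [157. 346.] [27. 68.] 5.572197437286377 [0.56829882 0.23762542 0.04      ]
915.5 [484. 346.] [68. 27.] 85.71085357666016 [0.58671093 0.52776651 0.04      ]
742.0 [324. 272.] [31. 31.] 56.3099365234375 [0.50825457 0.39037444 0.04      ]
```

Scaled: 0.045 m is 0.225, 0.03 m is 0.15.

Emit:
pendant(
  motion=[0,0.005,0.225,0,0.75,0,0,0.225,0,0.75,0,0,0.225,0,0.75,0,0,0.15,0,0.75,0,0,0.08,0,0.75,0,0,0,0,0.75,0,0,0,0,0.3,0,0,0,0,0.3,0,0,0,0,0.3,0,0,0,0,0.3],
  force=35,
)

```text
clock: 18.75
position: [0.4729, 0.3911, 0.0103]
ee_rot: [0.105, 3.139, 0.002]
force: [-0.4, 0.2, 0.6]
width: 0.451
gripper_force: 0.0
```

Emit:
pendant(
  motion=[0,0,0,0,0.3,0,0,-0.1,0,0.3,0,0,-0.2,0,0.3,0,0,-0.2,0,0.3,0,0,-0.2,0,0.3,0,0,0,0,0.3],
)

```text
clock: 19.35
position: [0.4749, 0.3928, 0.155]
ee_rot: [0.105, 3.133, 0.01]
force: [0.4, 0.7, -3.4]
width: 0.412
gripper_force: 34.9
```

```bash
python3 go.py c -.092 .074 .15 0
```

```text
world [ 0.5237 -0.0976  0.15  ] turn 0.295 then tool d [-0.2193 -0.4413  0.0022] j7 0.80 tilt 0.009
```

Scaled: -0.0368 m is -0.184, -0.0183 m is -0.0915, 0.15 rad is 0.0239.

Emit:
pendant(
  motion=[0,0,0,0.0239,0.3,0,0,0,0.0231,0.3,-0.0915,-0.184,0,0,0.3,-0.0915,-0.184,0,0,0.3,-0.0915,-0.184,0,0,0.3,-0.0915,-0.184,0,0,0.3,-0.0915,-0.184,0,0,0.3,-0.0915,-0.184,0,0,0.3,-0.0915,-0.184,0,0,0.3],
)

```text
clock: 20.25
position: [0.5002, 0.1027, 0.1485]
ee_rot: [-0.565, -3.089, 0.001]
force: [0.6, 0.3, -4.0]
width: 0.408
gripper_force: 34.9
```

Emit:
pendant(
  motion=[-0.0915,-0.184,0,0,0.3,-0.0915,-0.184,0,0,0.3,-0.0915,-0.184,0,0,0.3,-0.0915,-0.184,0,0,0.3,-0.0915,-0.184,0,0,0.3,0,0,0,0,0.3,0,0,0,0,0.3],
)

```text
clock: 20.95
position: [0.5206, -0.1011, 0.1484]
ee_rot: [-0.569, -3.088, 0.001]
force: [-0.1, 0.6, -3.5]
width: 0.412
gripper_force: 34.9
```

```bash
python3 go.py c -.092 .074 .15 0; python3 - <<'E'
from h import *
d=grab('wrist','w5')
E
```

```text
world [ 0.5237 -0.0976  0.15  ] turn -0.003 then tool d [-0.0016  0.0044 -0.0016] j7 1.45 tilt 0.001
```

View pics/w5.png

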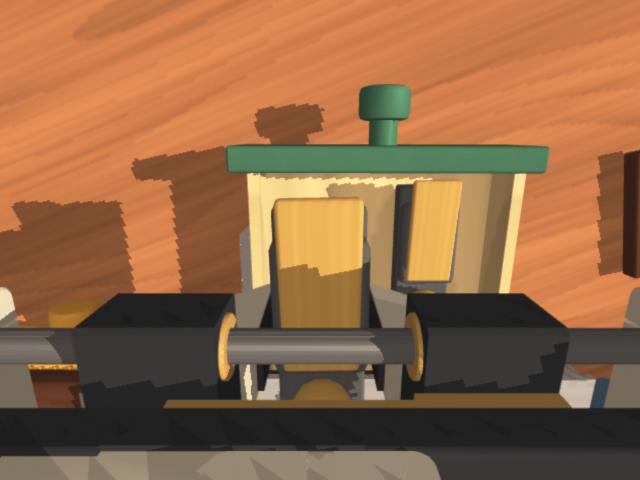

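Scaled: 0.03 m is 0.15, 0.0035 m is 0.0175.

Emit:
pendant(
  motion=[-0.01,0.0175,0.15,0,0.3,0,0,0.15,0,0.3,0,0,0.15,0,0.3,0,0,0.075,0,0.3,0,0,0.04,0,0.3,0,0,0,0,0.3,0,0,0,0,0.3],
)

```text
clock: 21.7
position: [0.525, -0.0969, 0.0368]
ee_rot: [0.564, 3.09, 0.0]
force: [0.6, 0.2, -3.0]
width: 0.408
gripper_force: 34.9
```

```bash
python3 go.py c -.092 .073 .034 0
```

```text
world [ 0.5233 -0.0985  0.034 ] turn 0.001 then tool d [ 0.001  -0.0022  0.0028] j7 1.51 tilt 0.001
```

The manual's scale: shifts go in shares of 200 mm and turns go in shares of 2 pi rad. Converting my numbers, 0.001 m is 0.005.

Emit:
pendant(
  motion=[0,0,0.005,0,0.3,0,0,0.005,0,0.3,0,0,0,0,0.3],
)

```text
clock: 22.0
position: [0.5248, -0.0974, 0.0346]
ee_rot: [0.565, 3.09, 0.0]
force: [0.1, 0.8, -2.6]
width: 0.409
gripper_force: 34.9
```

```bash
python3 go.py c -.092 .073 .034 0
```

```text
world [ 0.5233 -0.0985  0.034 ] turn 0.000 then tool d [ 0.001  -0.0016  0.0006] j7 1.51 tilt 0.001
```

Emit:
pendant(
  motion=[0,0,0.0075,0,0.3,0,0,0,0,0.3,0,0,0,0,0.48,0,0,0,0,0.48,0,0,-0.15,0,0.48,0,0,-0.2,0,0.5,0,0,-0.2,0,0.65,0,0,-0.15,0,0.65,0,0,0,0,0.65],
)

```text
clock: 22.9
position: [0.5273, -0.098, 0.1772]
ee_rot: [0.564, 3.083, 0.002]
force: [-0.5, -0.3, -0.5]
width: 0.648
gripper_force: 0.0
```

```bash
python3 go.py c -.196 .1085 .17 0; python3 - <<'E'
from h import *
d=grab('wrist','w6')
E
```

```text
world [ 0.4386 -0.0285  0.17  ] turn -0.000 then tool d [0.1076 0.0336 0.0064] j7 1.44 tilt 0.008
```

View pics/w6.png

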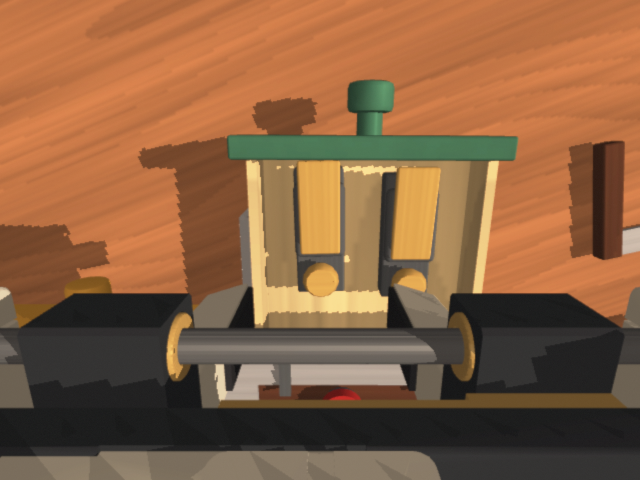

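Scaled: 0.045 m is 0.225, 0.03 m is 0.15.

Emit:
pendant(
  motion=[0.135,0.042,0,0,0.65,0.135,0.042,0,0,0.65,0.135,0.042,0,0,0.65,0.135,0.042,0,0,0.65,0,0,0,0,0.65,0,0,0.225,0,0.65,0,0,0.225,0,0.65,0,0,0.15,0,0.65,0,0,0.075,0,0.65,0,0,0,0,0.65],
)

```text
clock: 23.95
position: [0.4338, -0.0284, 0.0353]
ee_rot: [-0.565, -3.086, 0.003]
force: [0.3, -0.2, 0.6]
width: 0.652
gripper_force: 0.0
```

```bash
python3 go.py c -.196 .1085 .04 0
```

```text
world [ 0.4386 -0.0285  0.04  ] turn -0.000 then tool d [-0.0045  0.0016 -0.0047] j7 1.36 tilt 0.005
```

Scaled: -0.02 m is -0.1, -0.003 m is -0.015.

Emit:
pendant(
  motion=[-0.015,0.005,-0.015,0,0.2,0,0,0,0,0.2,0,0,0,0,0.2,0,0,0,0,0.2,-0.05,0,0,0,0.2,-0.09,0,0,0,0.2,-0.1,0,0,0,0.2,-0.1,0,0,0,0.2,-0.1,0,0,0,0.2,-0.1,0,0,0,0.2],
  force=30,
)

```text
clock: 24.95
position: [0.5403, -0.0665, 0.0415]
ee_rot: [0.565, 3.09, 0.001]
force: [-2.2, 0.3, 6.0]
width: 0.336
gripper_force: 30.0
```

Emit:
pendant(
  motion=[-0.1,0,0,0,0.2,-0.075,0,0,0,0.2,-0.04,0,0,0,0.2,-0.02,0,0,0,0.2,0,0,0,0,0.2],
)

```text
clock: 25.45
position: [0.5777, -0.0808, 0.0408]
ee_rot: [-0.562, -3.079, -0.003]
force: [-20.6, 5.7, 23.4]
width: 0.338
gripper_force: 30.0
```

```bash
python3 go.py c -.041 .1085 .04 0
```

```text
world [ 0.5836 -0.0834  0.04  ] turn 0.001 then tool d [-0.0065 -0.0003  0.0007] j7 1.45 tilt 0.012
```

Scaled: 0.002 m is 0.01.

Emit:
pendant(
  motion=[0.01,0,0,0,0.65,0,0,0,0,0.65,0,0,0,0,0.65],
)

```text
clock: 25.75
position: [0.5822, -0.0821, 0.041]
ee_rot: [0.565, 3.089, 0.0]
force: [0.1, -0.2, 0.4]
width: 0.548
gripper_force: 0.0
```

```bash
python3 go.py c -.041 .1085 .04 0
```

```text
world [ 0.5836 -0.0834  0.04  ] turn 0.000 then tool d [-0.0017 -0.0007  0.001 ] j7 1.45 tilt 0.001
```

Emit:
pendant(
  motion=[0.05,0,-0.2,0,0.65,0.05,0,-0.2,0,0.65,0,0,-0.2,0,0,0,0,0,0,0,0,0,0,0,0],
)

```text
clock: 26.25
position: [0.564, -0.0751, 0.1617]
ee_rot: [0.565, 3.088, 0.001]
force: [0.5, 0.4, -0.8]
width: 0.438
gripper_force: 0.0
```

```bash
python3 - <<'E'
from h import *
d=grab('wrist','w7')
TH=-.362; O=np.array([.5835,-.1994]); u=np.array([np.cos(TH),np.sin(TH)]); w=np.array([-u[1],u[0]])
for n,lo,hi,z in(('g',(60,80,30),(90,255,255),.066),):
  for a,r,c in blobs(d,lo,hi,60)[:8]:
    p=ray(d,r[0],z)[:2]-O; print(n,a,r[0],r[1],p@u,p@w)
E
```

```text
g 3868.0 (320.5, 286.0) (62.0, 91.0) -0.03343765991299469 0.10962738657684484
g 232.5 (226.5, 289.5) (7.0, 49.0) -0.03079977328987074 0.043323911374394175
g 169.5 (413.5, 290.0) (6.0, 43.0) -0.030403755522970036 0.17526063969298317
```

View pics/w7.png

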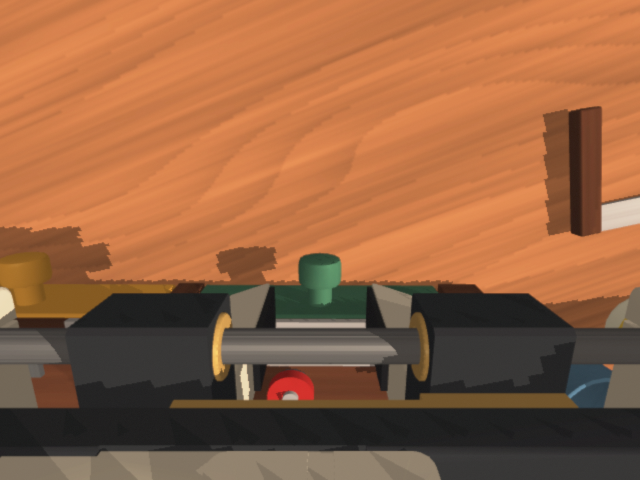

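```bash
python3 go.py c -.042 -.1075 .17 0
```

```text
world [ 0.5062 -0.2851  0.17  ] turn 0.000 then tool d [-0.0212 -0.2166 -0.0096] j7 1.39 tilt 0.000
```

Scaled: -0.0366 m is -0.183, -0.036 m is -0.18.

Emit:
pendant(
  motion=[-0.018,-0.18,-0.045,0,0.65,-0.018,-0.18,0,0,0.65,-0.018,-0.18,0,0,0.65,-0.018,-0.18,0,0,0.65,-0.018,-0.18,0,0,0.65,-0.016,-0.183,0,0,0.65,0,0,0,0,0.65,0,0,0,0,0.65],
)

```text
clock: 27.1
position: [0.5051, -0.2856, 0.1682]
ee_rot: [-0.568, -3.087, -0.001]
force: [0.9, 0.3, -0.1]
width: 0.649
gripper_force: 0.0
```

```bash
python3 go.py c -.042 -.1075 .04 0; python3 - <<'E'
from h import *
d=grab('wrist')
TH=-.362; O=np.array([.5835,-.1994]); u=np.array([np.cos(TH),np.sin(TH)]); w=np.array([-u[1],u[0]])
for n,lo,hi,z in(('y',(22,150,100),(32,255,255),.066),):
  for a,r,c in blobs(d,lo,hi,60)[:8]:
    p=ray(d,r[0],z)[:2]-O; print(n,a,r[0],r[1],p@u,p@w)
E
```

```text
world [ 0.5062 -0.2851  0.04  ] turn -0.002 then tool d [-0.0011  0.0009  0.1282] j7 1.80 tilt 0.003
y 456.5 (331.4808044433594, 254.97921752929688) (16.38689613342285, 44.604331970214844) -0.035298324803643394 -0.10051510119773185
```

Scaled: 0.045 m is 0.225, 0.04 m is 0.2.

Emit:
pendant(
  motion=[-0.005,0.01,0.225,0,0.65,0,0,0.2,0,0.65,0,0,0.15,0,0.65,0,0,0.06,0,0.65,0,0,0,0,0.65,0,0,0,0,0.2,0,0,0,0,0.2,0,0,0,0,0.2,0,0,0,0,0.2,0,0,0,0,0.2],
)

```text
clock: 28.15
position: [0.5077, -0.2864, 0.044]
ee_rot: [0.568, 3.088, -0.005]
force: [-2.1, -6.2, 1.5]
width: 0.338
gripper_force: 30.0
```

```bash
python3 go.py c -.196 -.1075 .04 0
```

```text
world [ 0.3621 -0.2305  0.04  ] turn -0.002 then tool d [0.1559 0.0007 0.0035] j7 1.86 tilt 0.004
```

Scaled: 0.02 m is 0.1, 0.018 m is 0.09.

Emit:
pendant(
  motion=[0.05,0,0,0,0.2,0.1,0,0,0,0.2,0.1,0,0,0,0.2,0.1,0,0,0,0.2,0.1,0,0,0,0.2,0.1,0,0,0,0.2,0.1,0,0,0,0.2,0.09,0,0,0,0.2,0.045,0,0,0,0.2,0,0,0,0,0.2],
)

```text
clock: 29.15
position: [0.3628, -0.2307, 0.044]
ee_rot: [0.567, 3.083, -0.005]
force: [1.6, -7.9, -1.9]
width: 0.338
gripper_force: 30.0
```

```bash
python3 go.py c -.196 -.1075 .04 0
```

```text
world [ 0.3621 -0.2305  0.04  ] turn -0.002 then tool d [ 0.0007 -0.      0.004 ] j7 1.89 tilt 0.007
```

Scaled: -0.045 m is -0.225, -0.04 m is -0.2, -0.15 rad is -0.0239.

Emit:
pendant(
  motion=[0,0,0,0,0.65,0,0,0,0,0.65,0,0,-0.2,0,0.65,0,0,-0.225,-0.0239,0.65,0,0,-0.225,-0.0239,0.65,0,0,-0.15,-0.0239,0.65,0,0,0,-0.0159,0.65,0,0,0,0,0.65],
)

```text
clock: 29.95
position: [0.3613, -0.2279, 0.2037]
ee_rot: [-0.298, 3.125, -0.001]
force: [0.0, 0.6, -0.6]
width: 0.653
gripper_force: 0.0
```

```bash
python3 go.py w .5835 .3893 .2 .187
```

```text
world [0.5835 0.3893 0.2   ] turn 0.003 then tool d [-0.333   0.5651  0.004 ] j7 2.25 tilt 0.002
```

Scaled: 0.0353 m is 0.1765, -0.0208 m is -0.104.

Emit:
pendant(
  motion=[-0.104,0.1765,0,0,0.65,-0.104,0.1765,0,0,0.65,-0.104,0.1765,0,0,0.65,-0.104,0.1765,0,0,0.65,-0.104,0.1765,0,0,0.65,-0.104,0.1765,0,0,0.65,-0.104,0.1765,0,0,0.65,-0.104,0.1765,0,0,0.65,-0.104,0.1765,0,0,0.65,-0.104,0.1765,0,0,0.65],
)

```text
clock: 30.95
position: [0.4988, 0.1592, 0.2016]
ee_rot: [0.289, -3.126, 0.001]
force: [0.7, -0.6, 1.2]
width: 0.645
gripper_force: 0.0
```

Emit:
pendant(
  motion=[-0.104,0.1765,0,0,0.65,-0.104,0.1765,0,0,0.65,-0.104,0.1765,0,0,0.65,-0.104,0.1765,0,0,0.65,0,0,0,0,0.65,0,0,0,0,0.65],
)

```text
clock: 31.55
position: [0.5536, 0.3125, 0.2009]
ee_rot: [0.293, -3.125, 0.002]
force: [1.0, -0.8, -0.4]
width: 0.647
gripper_force: 0.0
```

```bash
python3 go.py w .5835 .3893 .2 .187;  python3 - <<'E'
from h import *
t=grab('top')
for a,r,c in blobs(t,(15,10,150),(35,110,255),100,(130,195,230,300)): print('stone',a,np.round(ray(t,r[0],.022),4)[:2],r[1:])
E
```

```text
world [0.5835 0.3893 0.2   ] turn 0.000 then tool d [-0.0436  0.0699  0.0007] j7 1.15 tilt 0.003
```

Scaled: 0.035 m is 0.175, -0.0215 m is -0.1075.

Emit:
pendant(
  motion=[-0.1075,0.175,0,0,0.65,-0.1075,0.175,0,0,0.65,0,0,0,0,0.65,0,0,0,0,0.65],
)

```text
clock: 32.0
position: [0.5836, 0.3878, 0.2019]
ee_rot: [0.293, -3.127, 0.002]
force: [0.6, -0.0, 0.5]
width: 0.65
gripper_force: 0.0
```

```bash
python3 go.py w .5835 .3893 .2 .187;  python3 - <<'E'
from h import *
d=grab('wrist','w8')
for a,r,c in blobs(d,(15,10,130),(35,110,255),400): 
  v=[ray(d,p,.022)[:2] for p in cv2.boxPoints(r)]
  e=max([(v[1]-v[0]),(v[2]-v[1])],key=np.linalg.norm)
  print('stone',a,r,np.round(ray(d,r[0],.022),4)[:2],np.arctan(e[1]/e[0]),np.linalg.norm(e))
E
```

```text
world [0.5835 0.3893 0.2   ] turn -0.000 then tool d [-0.0002  0.0015  0.0019] j7 1.08 tilt 0.002
stone 9097.5 ((219.0, 465.5), (27.0, 438.0), 90.0) [0.8686 0.3302] -1.3827413514152374 0.46784900633225923
stone 4638.5 ((323.0, 220.0), (104.0, 46.0), 90.0) [0.5821 0.3899] 0.20427623764009453 0.0947512585878426
stone 1060.5 ((216.0000457763672, 303.5000305175781), (33.541019439697266, 57.24333572387695), 26.56505012512207) [0.6803 0.3053] -0.3137961724456118 0.05936814980402138
stone 1018.0 ((423.51837158203125, 302.6054992675781), (58.043357849121094, 33.52562713623047), 61.69924545288086) [0.6428 0.4984] 0.7133335025288179 0.05992010087511942
```

View pics/w8.png

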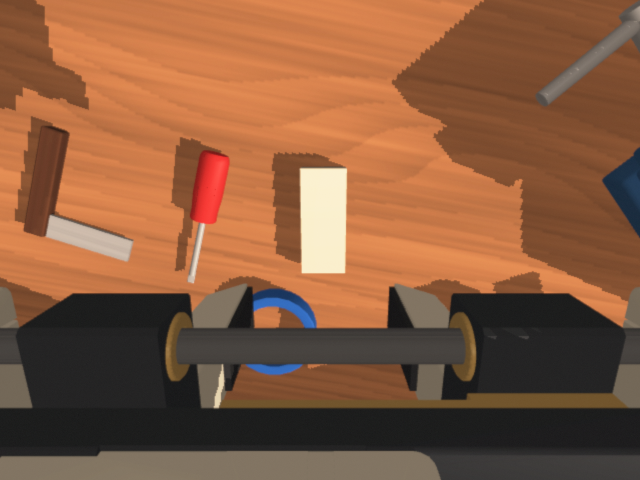

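Scaled: 0.045 m is 0.225, 0.004 m is 0.02.

Emit:
pendant(
  motion=[0,0.005,0.225,0,0.65,0,0,0.225,0,0.65,0,0,0.225,0,0.65,0,0,0.2,0,0.65,0,0,0.09,0,0.65,0,0,0.02,0,0.65,0,0,0,0,0.3,0,0,0,0,0.3,0,0,0,0,0.3,0,0,0,0,0.3],
  force=30,
)

```text
clock: 33.05
position: [0.5846, 0.3902, 0.0077]
ee_rot: [-0.294, 3.125, 0.002]
force: [-0.8, -1.1, 7.7]
width: 0.434
gripper_force: 30.0
```

Emit:
pendant(
  motion=[0,0,0,0,0.3,0,0,-0.1,0,0.3,0,0,-0.2,0,0.3,0,0,-0.2,0,0.3,0,0,-0.2,0,0.3,0,0,-0.1,0,0.3,0,0,0,0,0.3],
)

```text
clock: 33.75
position: [0.5853, 0.3911, 0.1704]
ee_rot: [-0.294, 3.122, 0.006]
force: [-0.3, 0.4, -2.0]
width: 0.436
gripper_force: 30.0
```

```bash
python3 go.py c -.092 -.1075 .16 0
```

```text
world [ 0.4594 -0.2674  0.16  ] turn 0.550 then tool d [-0.1155 -0.6604  0.0067] j7 1.08 tilt 0.007
```

Scaled: -0.0389 m is -0.1945, -0.0068 m is -0.034, 0.14 rad is 0.0223.

Emit:
pendant(
  motion=[0,0,0,0.0223,0.3,0,0,0,0.0223,0.3,0,0,0,0.0223,0.3,0,0,0,0.0207,0.3,-0.034,-0.1945,0,0,0.3,-0.034,-0.1945,0,0,0.3,-0.034,-0.1945,0,0,0.3,-0.034,-0.1945,0,0,0.3,-0.034,-0.1945,0,0,0.3,-0.034,-0.1945,0,0,0.3],
)

```text
clock: 34.75
position: [0.5377, 0.1552, 0.1646]
ee_rot: [-0.565, -3.089, 0.001]
force: [-0.0, -0.3, -1.8]
width: 0.434
gripper_force: 30.0
```

Emit:
pendant(
  motion=[-0.034,-0.1945,0,0,0.3,-0.034,-0.1945,0,0,0.3,-0.034,-0.1945,0,0,0.3,-0.034,-0.1945,0,0,0.3,-0.034,-0.1945,0,0,0.3,-0.034,-0.1945,0,0,0.3,-0.034,-0.1945,0,0,0.3,-0.034,-0.1945,0,0,0.3,0,0,0,0,0.3,0,0,0,0,0.3],
)

```text
clock: 35.75
position: [0.4788, -0.154, 0.1649]
ee_rot: [-0.569, -3.088, 0.0]
force: [-0.1, 0.3, -1.3]
width: 0.433
gripper_force: 30.0
```

```bash
python3 go.py c -.092 -.1075 .16 0
```

```text
world [ 0.4594 -0.2674  0.16  ] turn -0.003 then tool d [-0.022  -0.1128  0.0049] j7 1.50 tilt 0.001
```

Scaled: -0.0288 m is -0.144, -0.028 m is -0.14.

Emit:
pendant(
  motion=[-0.0275,-0.14,0,0,0.3,-0.0275,-0.14,0,0,0.3,-0.0275,-0.14,0,0,0.3,-0.0275,-0.144,0,0,0.3,0,0,0,0,0.3,0,0,0,0,0.3],
)

```text
clock: 36.35
position: [0.4605, -0.2655, 0.1651]
ee_rot: [-0.565, -3.089, -0.001]
force: [0.1, 1.0, -1.6]
width: 0.435
gripper_force: 30.0
```

```bash
python3 go.py c -.092 -.1075 .03 0; python3 - <<'E'
from h import *
d=grab('wrist','w9')
E
```

```text
world [ 0.4594 -0.2674  0.03  ] turn 0.000 then tool d [ 0.0002 -0.0022  0.1351] j7 1.75 tilt 0.001
```

View pics/w9.png

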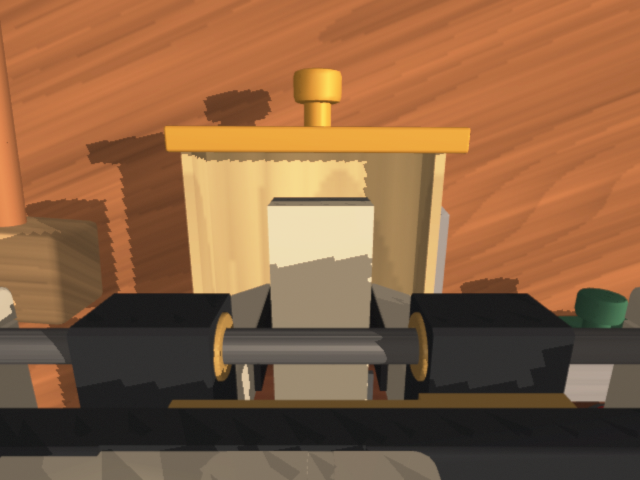

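Scaled: 0.04 m is 0.2, 0.03 m is 0.15.

Emit:
pendant(
  motion=[0,-0.005,0.2,0,0.3,0,0,0.2,0,0.3,0,0,0.15,0,0.3,0,0,0.075,0,0.3,0,0,0.03,0,0.3,0,0,0.01,0,0.3,0,0,0,0,0.3],
)

```text
clock: 37.1
position: [0.4608, -0.267, 0.0333]
ee_rot: [0.564, 3.09, 0.0]
force: [-0.5, 0.0, -1.6]
width: 0.432
gripper_force: 30.0
```

```bash
python3 go.py c -.092 -.1075 .03 0
```

```text
world [ 0.4594 -0.2674  0.03  ] turn 0.001 then tool d [ 0.0012 -0.0008  0.0033] j7 1.81 tilt 0.001
```

Scaled: -0.04 m is -0.2, -0.03 m is -0.15.

Emit:
pendant(
  motion=[0,0,0.01,0,0.3,0,0,0,0,0.3,0,0,0,0,0.6,0,0,0,0,0.6,0,0,-0.15,0,0.6,0,0,-0.2,0,0.65,0,0,-0.2,0,0.65,0,0,-0.15,0,0.65,0,0,0,0,0.65],
)

```text
clock: 38.0
position: [0.4624, -0.2689, 0.1752]
ee_rot: [0.564, 3.083, -0.002]
force: [0.1, -0.3, 0.1]
width: 0.652
gripper_force: 0.0
```

```bash
python3 go.py c -.196 -.1075 .17 0; python3 - <<'E'
from h import *
d=grab('wrist','w10')
E
```

```text
world [ 0.3621 -0.2305  0.17  ] turn -0.000 then tool d [0.1074 0.0004 0.0043] j7 1.75 tilt 0.008
```

View pics/w10.png

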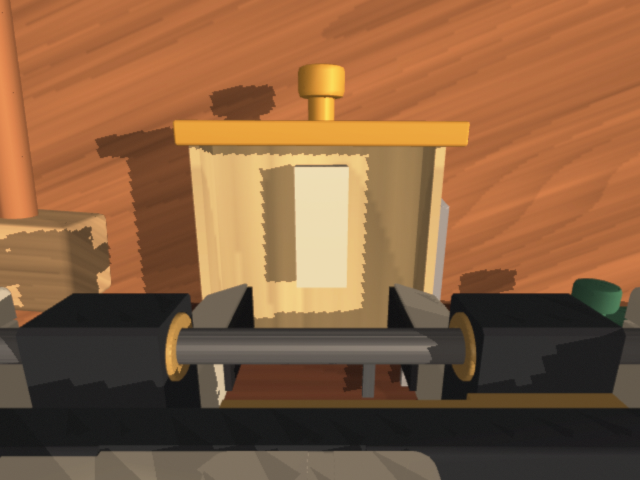

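Scaled: 0.045 m is 0.225, 0.03 m is 0.15.

Emit:
pendant(
  motion=[0.13,0,0,0,0.65,0.13,0,0,0,0.65,0.13,0,0,0,0.65,0.13,0,0,0,0.65,0,0,0,0,0.65,0,0,0.225,0,0.65,0,0,0.225,0,0.65,0,0,0.15,0,0.65,0,0,0.055,0,0.65,0,0,0,0,0.65],
)

```text
clock: 39.05
position: [0.362, -0.2304, 0.0384]
ee_rot: [-0.565, -3.087, -0.001]
force: [-0.6, -0.1, -0.0]
width: 0.649
gripper_force: 0.0
```

```bash
python3 go.py c -.196 -.1075 .041 0
```

```text
world [ 0.3621 -0.2305  0.041 ] turn -0.000 then tool d [-0.0002 -0.0001 -0.0026] j7 1.84 tilt 0.003
```

Scaled: -0.02 m is -0.1, -0.018 m is -0.09.

Emit:
pendant(
  motion=[0,0,-0.015,0,0.2,0,0,0,0,0.2,0,0,0,0,0.2,0,0,0,0,0.2,-0.05,0,0,0,0.2,-0.09,0,0,0,0.2,-0.1,0,0,0,0.2,-0.1,0,0,0,0.2,-0.1,0,0,0,0.2,-0.1,0,0,0,0.2],
  force=30,
)

```text
clock: 40.05
position: [0.4646, -0.2698, 0.0436]
ee_rot: [0.566, 3.09, -0.001]
force: [-3.7, -1.2, 7.4]
width: 0.336
gripper_force: 30.0
```

Emit:
pendant(
  motion=[-0.1,0,0,0,0.2,-0.075,0,0,0,0.2,-0.04,0,0,0,0.2,-0.015,0,0,0,0.2,0,0,0,0,0.2],
)

```text
clock: 40.55
position: [0.508, -0.2865, 0.0436]
ee_rot: [0.565, 3.088, -0.002]
force: [1.0, -2.5, 3.5]
width: 0.338
gripper_force: 30.0
```

```bash
python3 go.py c -.041 -.1075 .04 0
```

```text
world [ 0.5071 -0.2854  0.04  ] turn -0.000 then tool d [0.0012 0.0007 0.0036] j7 1.81 tilt 0.003
```

Scaled: -0.003 m is -0.015.

Emit:
pendant(
  motion=[-0.015,0,0,0,0.2,0,0,0,0,0.2],
)

```text
clock: 40.75
position: [0.5082, -0.2866, 0.0435]
ee_rot: [-0.566, -3.088, -0.0]
force: [-7.7, 0.8, 14.3]
width: 0.34
gripper_force: 30.0
```

Emit:
pendant(
  motion=[0,0,0,0,0.65,0,0,0,0,0.65,0.05,0,-0.2,0,0.65,0.05,0,-0.2,0,0.3,0,0,-0.225,0,0,0,0,0,0,0],
)

```text
clock: 41.35
position: [0.4938, -0.2807, 0.1734]
ee_rot: [0.564, 3.081, -0.003]
force: [1.1, -0.6, -1.2]
width: 0.391
gripper_force: 0.0
```

```bash
python3 go.py c -.08 .1085 .17 0; python3 - <<'E'
from h import *
t=grab('top','t3')
cv2.imwrite('pics/t3c.png',cv2.resize(t['image'][195:285,300:500],None,fx=4,fy=4,interpolation=cv2.INTER_CUBIC))
E
```

```text
world [ 0.5471 -0.0696  0.17  ] turn 0.000 then tool d [0.0249 0.2163 0.0032] j7 1.76 tilt 0.009
```

Scaled: 0.045 m is 0.225, 0.036 m is 0.18.

Emit:
pendant(
  motion=[0.021,0.18,0,0,0,0.021,0.18,0,0,0,0.021,0.18,0,0,0,0.021,0.18,0,0,0,0.021,0.18,0,0,0,0.021,0.18,0,0,0,0,0,0.225,0,0,0,0,0.225,0,0,0,0,0.175,0,0,0,0,0,0,0],
)

```text
clock: 42.4
position: [0.5396, -0.0676, 0.0377]
ee_rot: [-0.563, -3.081, 0.002]
force: [-0.7, -0.1, -0.1]
width: 0.006
gripper_force: 0.0
```

Emit:
pendant(
  motion=[-0.035,0,0,0,0,-0.03,0,0,0,0,-0.01,0,0,0,0,0,0,0,0,0],
)

```text
clock: 42.8
position: [0.5594, -0.0739, 0.0442]
ee_rot: [0.565, 3.087, 0.001]
force: [-1.1, 0.2, 0.8]
width: 0.007
gripper_force: 0.0
```

```bash
python3 go.py c -.061 .1085 .045 0
```

```text
world [ 0.5649 -0.0763  0.045 ] turn -0.000 then tool d [-0.006  -0.0003 -0.0008] j7 1.39 tilt 0.003
```

Scaled: -0.003 m is -0.015.

Emit:
pendant(
  motion=[-0.015,0,0,0,0,-0.015,0,0,0,0,0,0,0,0,0],
)

```text
clock: 43.1
position: [0.564, -0.0758, 0.043]
ee_rot: [0.565, 3.09, 0.0]
force: [-0.4, -0.4, 0.3]
width: 0.005
gripper_force: 0.0
```

Emit:
pendant(
  motion=[-0.015,0,0,0,0,0,0,0,0,0],
)

```text
clock: 43.3
position: [0.5655, -0.0765, 0.0425]
ee_rot: [-0.565, -3.088, -0.0]
force: [-3.2, 0.9, 2.5]
width: 0.009
gripper_force: 1.6
```

Emit:
pendant(
  motion=[-0.01,0,0,0,0,0,0,0,0,0],
)

```text
clock: 43.5
position: [0.5655, -0.0765, 0.0423]
ee_rot: [-0.564, -3.085, -0.001]
force: [-9.8, 3.2, 7.1]
width: 0.007
gripper_force: 4.9
```

```bash
python3 go.py c -.061 .1085 .045 0
```

```text
world [ 0.5649 -0.0763  0.045 ] turn 0.000 then tool d [ 0.0006 -0.     -0.0027] j7 1.40 tilt 0.005
```

Scaled: -0.045 m is -0.225, -0.04 m is -0.2.

Emit:
pendant(
  motion=[0.05,0,0,0,0,0.025,0,-0.2,0,0,0,0,-0.225,0,0.2,0,0,-0.225,0,0.43,0,0,0,0,0.43],
)

```text
clock: 44.0
position: [0.5578, -0.0727, 0.1788]
ee_rot: [0.564, 3.079, 0.003]
force: [0.5, 0.5, 0.5]
width: 0.217
gripper_force: 0.0
```

```bash
python3 go.py c .027 .0106 .175 0
```

```text
world [ 0.6125 -0.199   0.175 ] turn -0.000 then tool d [-0.0959 -0.0987  0.0045] j7 1.35 tilt 0.011
```

Scaled: 0.025 m is 0.125, -0.0247 m is -0.1235.

Emit:
pendant(
  motion=[-0.12,-0.1235,0,0,0.43,-0.12,-0.1235,0,0,0.43,-0.12,-0.1235,0,0,0.43,-0.1175,-0.123,0,0,0.43,0,0,0,0,0.43,0,0,0.1,0,0.43,0,0,0.125,0,0.43,0,0,0.08,0,0.43,0,0,0,0,0.43],
  force=15,
)

```text
clock: 44.9
position: [0.6067, -0.1972, 0.1092]
ee_rot: [-0.564, -3.086, -0.001]
force: [-0.9, -0.3, 0.3]
width: 0.429
gripper_force: 0.0
```

```bash
python3 go.py c .028 .0106 .114 0
```

```text
world [ 0.6134 -0.1994  0.114 ] turn 0.001 then tool d [-0.0071  0.0003 -0.0049] j7 1.58 tilt 0.004
```

Scaled: -0.01 m is -0.05, -0.004 m is -0.02.

Emit:
pendant(
  motion=[-0.02,0,-0.01,0,0.43,0,0,0,0,0.1,0,0,0,0,0.1,0,0,0,0,0.1,0,0,0,0,0.1,0,-0.05,0,0,0.1,0,-0.05,0,0,0.1,0,-0.05,0,0,0.1,0,-0.045,0,0,0.1,0,0,0,0,0.1],
)

```text
clock: 45.9
position: [0.5985, -0.237, 0.1145]
ee_rot: [0.567, 3.089, 0.001]
force: [-1.0, -0.7, 6.3]
width: 0.23
gripper_force: 15.0
```

```bash
python3 go.py c .028 -.03 .114 0
```

```text
world [ 0.5991 -0.2374  0.114 ] turn -0.001 then tool d [-0.0007 -0.0002  0.0005] j7 1.64 tilt 0.001
```

Scaled: -0.03 m is -0.15, -0.002 m is -0.01.

Emit:
pendant(
  motion=[0,-0.01,0,0,0.1,0,0,0,0,0.1,0,0.01,0,0,0.43,0,0,0,0,0.43,0,0,-0.15,0,0.43,0,0,-0.15,0,0.43,0,0,0,0,0.43],
)

```text
clock: 46.6
position: [0.6004, -0.2375, 0.1777]
ee_rot: [0.565, 3.084, -0.002]
force: [0.4, -0.6, 0.1]
width: 0.43
gripper_force: 0.0
```

```bash
python3 go.py w .679 -.1535 .175 -.362;python3 - <<'E'
from h import *
d=grab('wrist')
TH=-.362; O=np.array([.5835,-.1994]); u=np.array([np.cos(TH),np.sin(TH)]); w=np.array([-u[1],u[0]])
for a,r,c in blobs(d,(14,120,120),(28,255,255),60)[:8]:
    p=ray(d,r[0],.133); q=p[:2]-O; print(a,r[0],r[1],p,q@u,q@w)
E
```

```text
world [ 0.679  -0.1535  0.175 ] turn -0.000 then tool d [-0.0438  0.1064  0.003 ] j7 1.63 tilt 0.006
3205.0 (371.5, 400.0) (12.0, 405.0) [ 0.69005201 -0.23769156  0.133     ] 0.11320719628875613 0.001924998324038561
2877.0 (148.5, 151.5) (55.0, 169.0) [ 0.50842882 -0.2962951   0.133     ] -0.035890899186530344 -0.1172014713635286
1318.0 (319.5, 265.5) (45.0, 37.0) [ 0.59680935 -0.23654502  0.133     ] 0.02560151014086669 -0.030024227611495855
621.0 (221.48101806640625, 345.7596740722656) (15.745955467224121, 66.83755493164062) [ 0.62307957 -0.30835277  0.133     ] 0.07559954303878448 -0.08787466351088594
329.5 (421.25360107421875, 346.4617919921875) (65.09233093261719, 9.608789443969727) [ 0.66524345 -0.19835525  0.133     ] 0.07607569612752407 0.02992609618570031
```

Scaled: 0.0355 m is 0.1775, 0.0354 m is 0.177.

Emit:
pendant(
  motion=[-0.073,0.1775,0,0,0.43,-0.073,0.1775,0,0,0.43,-0.073,0.177,0,0,0.43,0,0,0,0,0.43,0,0,0,0,0.43],
)

```text
clock: 47.15
position: [0.6767, -0.151, 0.172]
ee_rot: [-0.562, -3.089, 0.0]
force: [-0.1, -1.1, 0.4]
width: 0.428
gripper_force: 0.0
```

```bash
python3 go.py w .679 -.1535 .114 -.362;python3 - <<'E'
from h import *
d=grab('wrist')
for a,r,c in blobs(d,(14,120,120),(28,255,255),500,(200,100,430,320))[:8]:
    p=ray(d,r[0],.133); print(a,r[0],r[1],p)
E
```

```text
world [ 0.679  -0.1535  0.114 ] turn 0.002 then tool d [-0.0032 -0.0015  0.058 ] j7 1.48 tilt 0.002
1398.5 (318.0, 277.0) (46.0, 38.0) [ 0.67687097 -0.15230055  0.133     ]
```

Scaled: 0.02 m is 0.1, -0.002 m is -0.01.

Emit:
pendant(
  motion=[-0.01,-0.005,0.1,0,0.43,0,0,0.1,0,0.43,0,0,0.085,0,0.43,0,0,0,0,0.43,0,0,0,0,0.1,0,0,0,0,0.1,0,0,0,0,0.1,0,0,0,0,0.1],
  force=15,
)

```text
clock: 48.0
position: [0.6791, -0.1543, 0.1179]
ee_rot: [0.565, 3.088, -0.0]
force: [-0.3, -0.8, 4.4]
width: 0.233
gripper_force: 15.0
```

```bash
python3 go.py c .0732 .0766 .114 0
```

```text
world [ 0.6791 -0.1537  0.114 ] turn -0.000 then tool d [0.0003 0.0005 0.0039] j7 1.49 tilt 0.002
```

Scaled: 0.0073 m is 0.0365, 0.0072 m is 0.036.

Emit:
pendant(
  motion=[0.0125,-0.034,0,0,0.1,0.018,-0.034,0,0,0.1,0.023,-0.03,0,0,0.1,0.0265,-0.026,0,0,0.1,0.03,-0.0215,0,0,0.1,0.0335,-0.018,0,0,0.1,0.036,-0.012,0,0,0.1,0.0365,-0.0065,0,0,0.1,0.025,-0.001,0,0,0.1,0,0,0,0,0.1],
)

```text
clock: 49.0
position: [0.6215, -0.1706, 0.1177]
ee_rot: [0.564, 3.088, 0.001]
force: [3.3, 2.1, 2.8]
width: 0.235
gripper_force: 15.0
```

```bash
python3 go.py c .025 .04 .114 0
```

```text
world [ 0.621  -0.1708  0.114 ] turn 0.001 then tool d [ 0.0003 -0.0004  0.0037] j7 1.53 tilt 0.003
```

Scaled: 0.001 m is 0.005.

Emit:
pendant(
  motion=[0.005,0,0,0,0.1,0.005,0,0,0,0.1,0,0,0,0,0.1],
)

```text
clock: 49.3
position: [0.6203, -0.1703, 0.1177]
ee_rot: [0.564, 3.087, 0.001]
force: [4.7, 1.0, 3.6]
width: 0.231
gripper_force: 15.0
```

Emit:
pendant(
  motion=[0,0,0,0,0.43,0,0,0,0,0.43,0,0,-0.15,0,0.43,0,0,-0.2,0,0.43,0,0,-0.2,0,0.43,0,0,0,0,0.43],
)

```text
clock: 49.9
position: [0.6207, -0.1716, 0.2322]
ee_rot: [0.565, 3.083, -0.001]
force: [0.1, -0.6, -0.6]
width: 0.428
gripper_force: 0.0
```

```bash
python3 - <<'E'
from h import *
d=grab('wrist','w11')
TH=-.362; O=np.array([.5835,-.1994]); u=np.array([np.cos(TH),np.sin(TH)]); w=np.array([-u[1],u[0]])
for lo,hi,z,A in(((14,120,120),(28,255,255),.133,400),((0,180,80),(6,255,255),.1,100)):
  for a,r,c in blobs(d,lo,hi,A,(150,100,450,320))[:8]:
    p=ray(d,r[0],z); q=p[:2]-O; print(a,r,p,q@u,q@w)
E
```

```text
901.5 ((224.25001525878906, 246.25001525878906), (30.405588150024414, 36.76955032348633), 45.0) [ 0.5983558 -0.2341152  0.133    ] 0.026187225551872376 -0.027204214017841274
831.0 ((322.0, 250.5), (35.0, 30.0), 90.0) [ 0.6252589 -0.1719165  0.133    ] 0.029319373262404285 0.040491025355459585
504.0 ((158.5, 149.5), (37.0, 17.0), 90.0) [ 0.5239945  -0.24651723  0.133     ] -0.038962630435975726 -0.06513717227770802
3115.5 ((335.0316467285156, 236.7760772705078), (39.260658264160156, 144.17881774902344), 88.5797348022461) [ 0.62791066 -0.16195526  0.1       ] 0.028271545437529584 0.050745794605969785
```

View pics/w11.png

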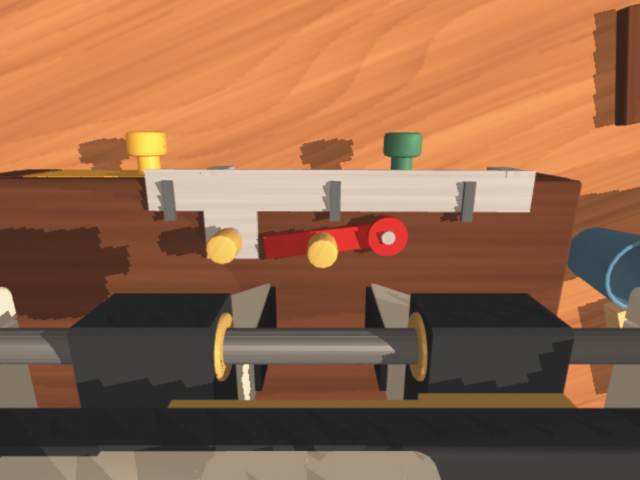

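Scaled: 0.04 m is 0.2, 0.034 m is 0.17.

Emit:
pendant(
  motion=[-0.01,0,0.2,0,0.43,0,0,0.2,0,0.43,0,0,0.17,0,0.43,0,0,0,0,0.1,0,0,0,0,0.1,0,0,0,0,0.1,0,0,0,0,0.1],
)

```text
clock: 50.65
position: [0.6212, -0.1706, 0.1139]
ee_rot: [0.564, 3.089, 0.001]
force: [1.1, 1.3, -4.6]
width: 0.235
gripper_force: 15.0
```

Emit:
pendant(
  motion=[0.01,0,0,0,0.1,0.01,0,0,0,0.1,0.01,0,0,0,0.1,0,0,0,0,0.1],
)

```text
clock: 51.05
position: [0.6162, -0.1689, 0.1139]
ee_rot: [0.565, 3.087, 0.0]
force: [4.9, 0.5, -2.6]
width: 0.239
gripper_force: 15.0
```

```bash
python3 go.py c .025 .04 .114 0
```

```text
world [ 0.621  -0.1708  0.114 ] turn 0.000 then tool d [-0.0052 -0.     -0.0001] j7 1.53 tilt 0.003
```

Scaled: 0.002 m is 0.01.

Emit:
pendant(
  motion=[0.01,0,0,0,0.1,0,0,0,0,0.1],
)

```text
clock: 51.25
position: [0.6144, -0.1683, 0.1139]
ee_rot: [0.565, 3.087, 0.0]
force: [5.0, 0.1, -3.4]
width: 0.23
gripper_force: 15.0
```

Emit:
pendant(
  motion=[0,0,0,0,0.43,0,0,0,0,0.43,0,0,-0.15,0,0.43,0,0,-0.2,0,0.43,0,0,-0.2,0,0.43,0,0,0,0,0.43],
)

```text
clock: 51.85
position: [0.6155, -0.1696, 0.229]
ee_rot: [0.565, 3.081, -0.001]
force: [0.4, 0.2, 0.0]
width: 0.428
gripper_force: 0.0
```

```bash
python3 - <<'E'
from h import *
d=grab('wrist','w12')
TH=-.362; O=np.array([.5835,-.1994]); u=np.array([np.cos(TH),np.sin(TH)]); w=np.array([-u[1],u[0]])
for lo,hi,z,A in(((14,120,120),(28,255,255),.133,400),((0,180,80),(6,255,255),.1,100)):
  for a,r,c in blobs(d,lo,hi,A,(150,100,450,320))[:8]:
    p=ray(d,r[0],z); q=p[:2]-O; print(a,r,q@u,q@w)
E
```

```text
921.0 ((223.5, 255.0), (30.405588150024414, 37.476661682128906), 45.0) 0.026042231389634792 -0.02727027899994824
851.5 ((320.80767822265625, 251.0384521484375), (35.693138122558594, 30.986351013183594), 78.69007110595703) 0.023258802174150682 0.03970731234742087
479.5 ((160.0, 157.0), (38.0, 20.0), 90.0) -0.039899767746033835 -0.06330533640040205
3193.0 ((334.5, 243.0), (145.0, 40.0), 0.0) 0.026963628340633383 0.050317671695226766
```

```bash
python3 -c "
from cell import arm, optics, sensors, order
print(order.sign_off())"
```

```text
the job is handed in; nothing more can be done
None
```

Job handed in at about 52 s on the robot's clock, result not reported: both planes are on their soles in the green drawer and the one stone is in the yellow, both drawers are shut, the bar is locked and the keeper measures about 0 rad; I viewed 15 pictures, one over the limit of 14.

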